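# Clock a cast pump cover and lock it in its fixture

## Task

Swing the keeper arm fully clear of the cast pump cover sitting in the fixture, then gently turn the cover on its spigot, without lifting it off, until its forked ear squarely faces the lock bar. Slide the lock bar fully home into the fork, then swing the keeper arm all the way back over the cover to its stop. Leave the other things on the bench where they are.

Things in the scene. Friction and masses are not known exactly. Their poses are not given: they have to be found in the camera images.
- fixture: Fixed grey base plate, 270 x 330 x 12 mm. Origin on the bench under the spigot axis; z up; lock bar on its -y side, keeper post on its +x side. The plate reaches x -120 to 150 mm, y -190 to 140 mm. A round rest (84 mm across, top 20 mm high) with a spigot (32 mm across, to 38 mm high) carries the cover.
- centre (a point): Spigot axis at the top of the rest (20 mm above the bench): the cover turns about the vertical through it.
- mark (a point): Point on the lock bar's line, 68 mm from the spigot axis, 30 mm above the bench: where the middle of the forked ear must stand. A thin white line on the plate and the lock bar show this direction.
- casting: The cover: loose aluminium casting, 0.5 kg, round body 100 mm across, 28 mm high, 34 mm bore over the spigot. Origin: axis, underside (20 mm above bench). Three ears, 20 mm high from the underside up, reach 78 mm from the axis. The ear along its +x is forked: two 10 mm prongs, 16 mm open slot between. The two at 120 degrees either side are plain, 26 mm wide, rounded, with a dark dot.
- fork (a point): Middle of the forked ear's slot, 68 mm from the casting's axis and 10 mm above its underside.
- keeper (a joint): Keeper arm's angle, rad: 0 = over the cover, at its stop, arm pointing from the post to the spigot axis; 1.6 = fully clear, arm pointing to the fixture's +y. Turns clockwise from above as it opens; friction holds it where it is left.
- keeper_hinge (a point): Keeper arm's vertical hinge axis, at the middle of the arm's thickness (59 mm above the bench), on a post 26 mm across.
- keeper_knob (a point): Top centre of the black upright knob on the end of the keeper arm, 110 mm from the hinge, 100 mm above the bench. Knob 18 mm across, 36 mm high, on a flat steel arm 20 mm wide (top 64 mm, underside 54 mm above the bench).
- lock (a joint): Lock bar's travel, m: 0 = drawn back, 0.028 = fully home. Slides along the fixture's +y towards the spigot axis; friction holds it. Bar 11 mm wide and 11 mm high at 24.5 to 35.5 mm above the bench, rounded nose 86 mm from the spigot axis at 0. It runs between two guides, 34 mm high and 35 mm wide overall, 98 to 158 mm from the axis.
- lock_knob (a point): Top centre of the black upright knob on the lock bar, 75.5 mm above the bench. Knob 16 mm across, 40 mm high; 138 mm from the spigot axis when drawn back.
- spare_a: Bystander: loose casting like the cover but with three plain ears, on the bench. Origin: axis, underside.
- spare_b: Bystander: a second such spare casting with three plain ears.
- bush: Bystander: loose steel flanged bush, 26 mm across, 20 mm high, on a corner of the fixture plate. Origin: underside.
- collar: Bystander: loose steel ring, 32 mm across, 12 mm high, on a corner of the fixture plate. Origin: underside.
- scraper: Bystander: screwdriver-like hand tool lying on the bench.
- spanner: Bystander: spanner lying on the bench.
Things that resemble listed ones, but are neither listed nor needed, are in the scene too. What is shaped like the casting but purple is not meant.

How it is judged:
On the way, in this order (a step that is already met when the one before it is completed fails the run):
1. the keeper arm is swung clear (value of joint keeper above 1.3 rad), for 0.2 s.
2. the forked ear faces the lock bar (horizontal distance between fork and mark below 0.006 m and angular speed of casting below 0.1 rad/s), for 0.2 s.
3. the lock bar is home in the fork (value of joint lock above 0.024 m and horizontal distance between fork and mark below 0.006 m), for 0.2 s.
4. the keeper arm is back over the cover (value of joint keeper below 0.12 rad and value of joint lock above 0.024 m), for 0.2 s.
At the end, for the whole second after the job is handed in: Keeper arm within 0.12 rad of its stop over the cover, lock bar at least 24 of its 28 mm home, middle of the fork within 6 mm of the mark on the lock bar's line, cover still flat on the rest (within 4 mm in height, 5 mm sideways, 0.05 rad) and at rest (all of step 4 and horizontal distance between fork and mark below 0.006 m and horizontal distance between casting and centre below 0.005 m and z of casting in the frame of centre below 0.004 m and angle between casting's own z axis and vertical below 0.05 rad and linear speed of casting below 0.01 m/s and velocity of joint keeper below 0.05 rad/s); the robot touches nothing.
It fails at once if the robot presses on the cover with more than 20 N (contact force between any of the fingers, the arm and casting above 20 N).
It fails at once if the cover is lifted off its rest or tipped (z of casting in the frame of centre above 0.012 m or angle between casting's own z axis and vertical above 0.25 rad).
It fails at once if a bystander is moved by more than 20 mm (distance of any of spare_a, spare_b, bush, collar, scraper, spanner from where it was at the start of the episode above 0.02 m).
It also fails if it takes over 72 s, if anything falls off the work surface, if the arm or the gripper's body presses on something with over 40 N, if the wrist force passes 120 N, or if a joint passes its speed limit or range.

## Robot

A 6-joint arm with a two-finger parallel gripper is mounted at the origin on the work surface. World frame = base frame: x ahead of the robot, y to its left, z up, the work surface at z = 0. Lengths are in m, angles in rad, forces in N, time in s.
With the tool pointing down it reaches from about 0.25 to 0.775 m from the base axis. Payload 4 kg.
Tool frame: the origin (TCP) lies between the finger pads; the fingertips stand 11 mm ahead of it and the grasp point (between the pads) lies 8 mm behind it; z points along the fingers, y is the direction in which the jaws open and shut (so a half turn about z gives the same grasp; the last joint's range is limited). The gripper opens to 94 mm and grips with 3 to 60 N. Pads are 16 mm wide; open, the fingers measure 119 mm over their backs; the gripper's body (75 mm by 177 mm) begins 78 mm behind the grasp point.
Start: joints at [1.074, 0.087, 1.371, -0, 1.684, -0.103], TCP at [0.211, 0.508, 0.187] pointing down, gripper open.
Joint ranges: [-3.1, 3.1], [-0.76, 2.03], [0.27, 2.55], [-1.08, 4.22], [0.17, 2.65], [-2.57, 2.57]. Speed limits (rad/s): [2.79, 2.79, 3.14, 3.14, 3.14, 3.14].

## Interface

Orientations are given as [roll, pitch, yaw] about the fixed x, y, z axes, in that order (R = Rz(yaw) Ry(pitch) Rx(roll)).
In Python, from plant import robot, cams, workorder gives the robot as it stands.
- The arm moves only by the tool drive_tool, never from a script. Its argument "plan" is a list of rows, each an object of numbers: "x", "y", "z": the shift along the tool's x, y, z in m; "ax", "ay", "az": the turn, a rotation vector about the tool's x, y, z in rad; "fingers": the opening, from -1 (shut) to 1 (fully open). In form: [{"x": .., "y": .., "z": .., "ax": .., "ay": .., "az": .., "fingers": ..}, ...]. A call has 1 to 8 rows; each row shifts and turns the pose as measured when the row begins, along the tool's axes as they then stand; what a row does not reach is not made up. A row lasts 1/12 s, in which the tool goes at most 41.7 mm and 7.16 degrees, less where a joint would pass 70% of its speed; a pose out of reach is approached as far as the arm can. A call with a gripper value outside its range is refused whole. The fingers move at their own pace and stop on an object; the grip force is fixed at half the most. Time passes only in rows, so rows that do not move let the fingers close. It gives the time, the measured TCP pose, the force and the opening at its end, in the units of the state.
- robot.state(): the state, without advancing time (a new reading comes with each control period).
- cams.grab_frame(name): name is "side" or "top" or "wrist"; returns a dict with "frame" (480x640x3 uint8, red, green, blue), "intrinsics" (3x3 intrinsics, pixels), "pose" (4x4, takes a point from camera to world coordinates). Camera axes: x right, y down, z forward; pixel columns grow to the right and rows downward; lengths in m; the calibration is good to about 2 mm. The wrist camera is an equidistant fisheye: a pixel r from the principal point sees the ray r / f radians off the axis. A picture is of the moment at which its call begins. There is no depth.
- workorder.job_done(): hands the job in, once; it reports no verdict.
The state is a dict: "t": time; "joints": joint angles; "joint_velocities": joint speeds; "effort": joint torques, N m; "ee_pos": TCP position; "orientation": TCP orientation; "contact_force": force on the tool from outside, world axes, zero at the start; "wrist_torque": the same for the moment, N m; "width": opening from 0.0 (shut) to 1.0 (fully open).
Only numpy, scipy, OpenCV 4.12 (cv2) and the standard library are available. Lean on these libraries where they do the work, as an engineer would, in place of code of your own. Each camera call takes 0.05 s, during which the arm holds its last target.

## Working session

There is one attempt and no reset: what is moved stays moved. The work goes in short steps, Python scripts to look and compute and a tool call to move; the robot and the scene stay as the last step left them, time stands still between calls to the robot, and variables do not carry over. Pictures are saved under pics/ and viewed, and the job is handed in when it is done.

Besides the shell and the picture viewer there is one more tool, called as name(argument=value, ...), one argument or row to a line, values as JSON. drive_tool: Moves the arm, as the interface text tells. Its arguments: {"type":"object","properties":{"plan":{"type":"array"}},"required":["plan"]}

```bash
ls; mkdir -p pics; python3 - <<'E'
from plant import robot,cams,workorder
import cv2,numpy as np
print(robot.state())
for n in ["side","top","wrist"]:
    g=cams.grab_frame(n); cv2.imwrite(f"pics/{n}0.png",g["frame"][:,:,::-1]); print(n,np.round(g["intrinsics"],1).tolist(),np.round(g["pose"],4).tolist())
E
```

```text
pics
{'t': 0.0, 'joints': array([ 1.07389722e+00,  8.79344377e-02,  1.37223440e+00, -1.80663454e-05,
        1.68359380e+00, -1.03121650e-01]), 'joint_velocities': array([ 0.00062874,  0.00047112,  0.00024173, -0.00053576, -0.00124262,
        0.00043888]), 'effort': array([ 4.34051508e-04, -3.40185463e+01, -3.02427900e+01,  7.17499922e-02,
        3.28229112e-02, -1.30099743e-04]), 'ee_pos': array([0.21076447, 0.50737998, 0.18532554]), 'orientation': array([-3.13943235e+00, -2.05515113e-04,  2.74781296e+00]), 'contact_force': array([ 0.52048106,  0.29494193, -0.02283149]), 'wrist_torque': array([-0.0077001 ,  0.01694741,  0.006871  ]), 'width': 0.998836109086238}
side [[468.3, 0.0, 309.7], [0.0, 468.3, 233.7], [0.0, 0.0, 1.0]] [[0.8612, -0.3032, 0.408, 0.0737], [-0.5082, -0.5256, 0.6823, -0.6674], [0.0076, -0.7949, -0.6067, 0.6648], [0.0, 0.0, 0.0, 1.0]]
top [[546.3, 0.0, 318.5], [0.0, 546.3, 243.0], [0.0, 0.0, 1.0]] [[0.01, -0.9833, 0.1818, 0.2684], [-0.9998, -0.0129, -0.0146, 0.0188], [0.0167, -0.1816, -0.9832, 1.2395], [0.0, 0.0, 0.0, 1.0]]
wrist [[371.6, 0.0, 319.7], [0.0, 371.6, 243.1], [0.0, 0.0, 1.0]] [[0.3832, 0.8906, 0.2449, 0.1398], [0.9237, -0.3686, -0.1048, 0.5381], [-0.0031, 0.2664, -0.9639, 0.3836], [0.0, 0.0, 0.0, 1.0]]
```

View pics/side0.png

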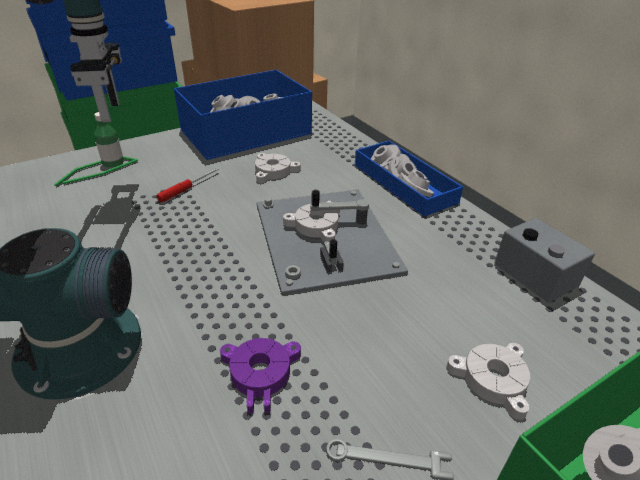

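View pics/top0.png

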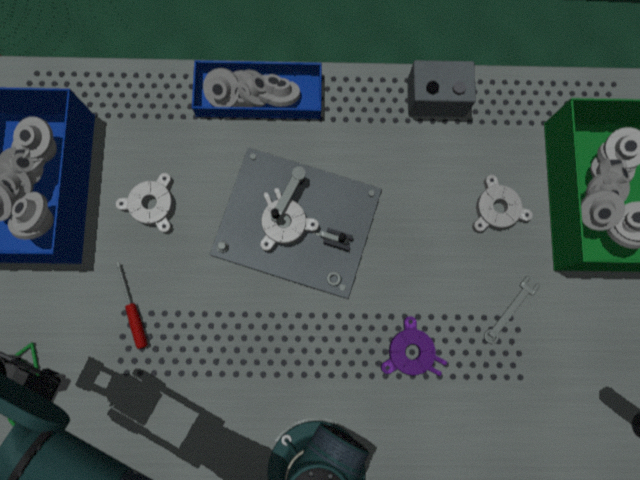

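View pics/wrist0.png

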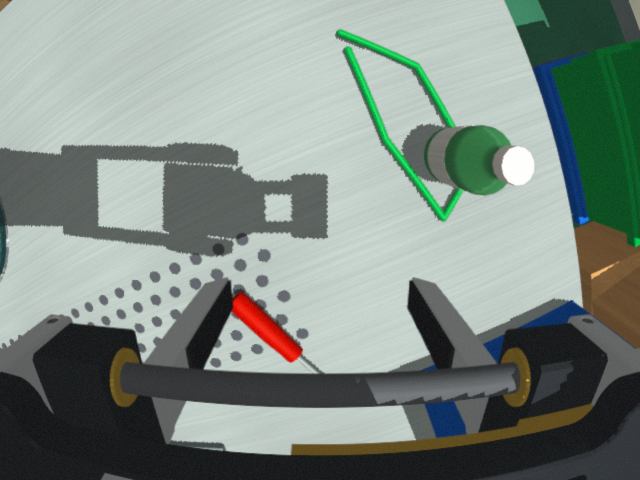

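```bash
cat > h.py <<'E'
from plant import robot,cams,workorder
import cv2,numpy as np
def ray(g,u,v):
    K=g["intrinsics"];P=g["pose"]
    d=P[:3,:3]@np.array([(u-K[0,2])/K[0,0],(v-K[1,2])/K[1,1],1]);return P[:3,3],d
def onz(g,u,v,z):
    o,d=ray(g,u,v);return (o+d*(z-o[2])/d[2])
def proj(g,p):
    P=g["pose"];q=P[:3,:3].T@(np.asarray(p)-P[:3,3]);K=g["intrinsics"]
    return K[0,0]*q[0]/q[2]+K[0,2],K[1,1]*q[1]/q[2]+K[1,2]
def crop(img,x0,y0,w,h,s,name):
    cv2.imwrite("pics/"+name,cv2.resize(img[y0:y0+h,x0:x0+w,::-1],None,fx=s,fy=s,interpolation=cv2.INTER_CUBIC))
E
python3 - <<'E'
import cv2
for n,(x,y,w,h) in dict(top=(200,140,200,150),side=(245,170,180,135)).items():
    i=cv2.imread(f"pics/{n}0.png")[y:y+h,x:x+w]; cv2.imwrite(f"pics/{n}0c.png",cv2.resize(i,(800,600),interpolation=cv2.INTER_CUBIC))
E
```

```text
(no output)
```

View pics/top0c.png

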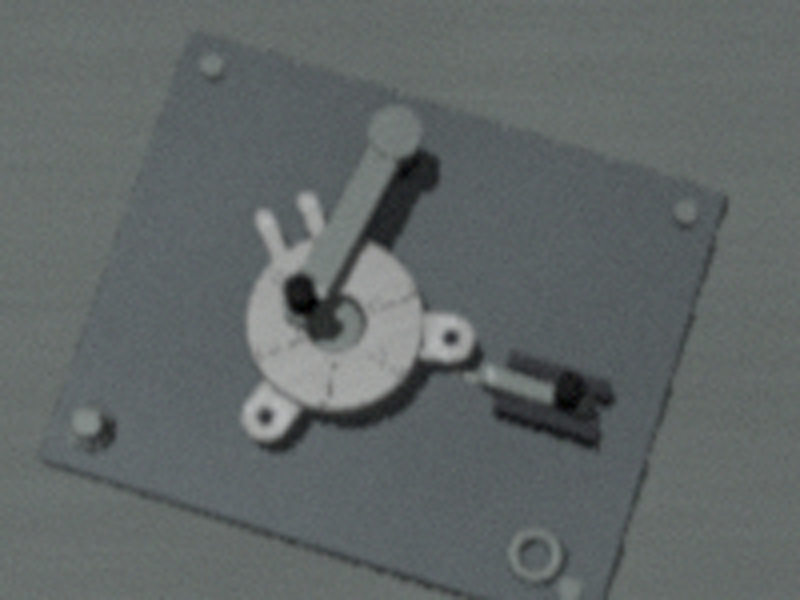

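View pics/side0c.png

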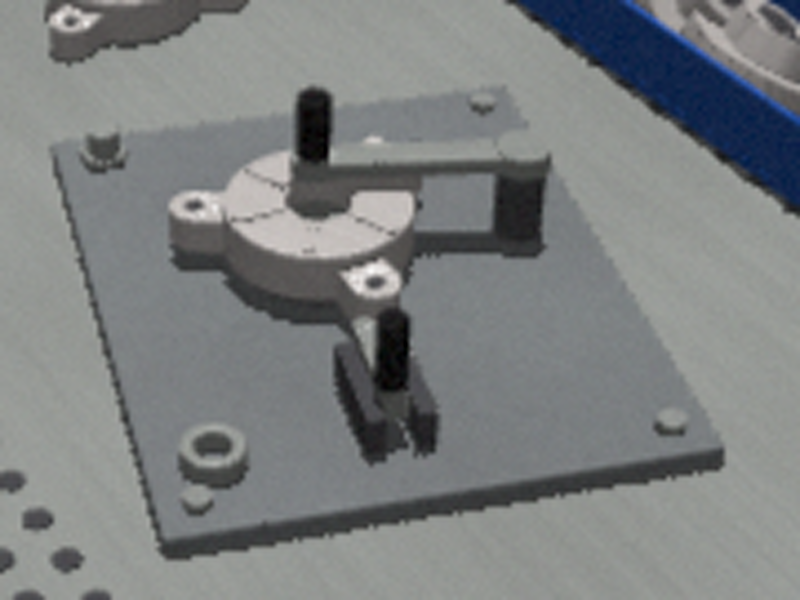

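```bash
python3 - <<'E'
from h import *
g=cams.grab_frame("top"); s=cams.grab_frame("side")
img=g["frame"]
# corners top
T=lambda a,b:(200+a/4,140+b/4)
S=lambda a,b:(245+a/4.4444,170+b/4.4444)
obs=[("t",T(195,32),(.15,.14,.012)),("t",T(728,200),(.15,-.19,.012)),("t",T(42,458),(-.12,.14,.012)),
("s",S(52,148),(-.12,.14,.012)),("s",S(505,88),(.15,.14,.012)),("s",S(722,450),(.15,-.19,.012)),("s",S(163,542),(-.12,-.19,.012)),
("t",T(573,382),(0,-.138,.0755)),("s",S(393,312),(0,-.138,.0755))]
from scipy.optimize import least_squares
def W(p,l):
    c,s_=np.cos(p[2]),np.sin(p[2]);return np.array([p[0]+c*l[0]-s_*l[1],p[1]+s_*l[0]+c*l[1],l[2]])
def f(p): return np.concatenate([np.array(proj(g if o[0]=="t" else s,W(p,o[2])))-o[1] for o in obs])
r=least_squares(f,[.48,.08,-.3]); print(r.x,r.fun.round(1))
np.save("fix.npy",r.x)
p=r.x
for cam,name,C in((g,"t",T),(s,"s",S)):
    pass
# keeper knob by two views
def tri(a,b):
    o1,d1=ray(g,*a);o2,d2=ray(s,*b)
    A=np.array([d1,-d2]).T;t=np.linalg.lstsq(A,o2-o1,rcond=None)[0];q1=o1+d1*t[0];q2=o2+d2*t[1];return (q1+q2)/2,np.linalg.norm(q1-q2)
for nm,a,b in(("kknob",(298,289),(314,93)),("lknob",(573,382),(393,312)),("hinge",(396,130),(524,148))):
    print(nm,tri(T(*a),S(*b)))
inv=lambda q:(np.array([[np.cos(p[2]),np.sin(p[2])],[-np.sin(p[2]),np.cos(p[2])]])@(q[:2]-p[:2])).round(4)
for nm,a,z in(("ear1",(452,338),.04),("ear2",(266,416),.04),("prongL",(264,216),.04),("prongR",(308,198),.04),("kknob",(298,289),.1),("hinge",(396,130),.064)):
    q=onz(g,*T(*a),z);l=inv(q);print(nm,q.round(4),l,np.hypot(*l),np.degrees(np.arctan2(l[1],l[0])))
# overlay
im=img.copy()
for l in[(0,0,.02),(.068*0,-.068,.03),(0,-.138,.0755)]:
    u=proj(g,W(p,l));cv2.circle(im,(int(round(u[0])),int(round(u[1]))),1,(255,0,0),-1)
print(W(p,(0,0,.02)))
E
```

```text
[ 0.53795788  0.07862879 -0.29723545] [-0.5 -0.7  0.3 -1.2 -1.   0.5 -0.1 -1.5  0.1 -0.6  1.  -0.1 -0.6 -0.2
  0.6  1.4  0.1  2. ]
kknob (array([0.5447106 , 0.09659453, 0.10119037]), np.float64(0.0007991011091929341))
lknob (array([ 0.49924195, -0.05147549,  0.07892552]), np.float64(0.0017463820126263864))
hinge (array([0.6449743 , 0.04716125, 0.06338489]), np.float64(0.0018188384127696812))
ear1 [0.5321 0.0139 0.04  ] [ 0.0134 -0.0636] 0.06499630758743147 -78.10226180521617
ear2 [0.4862 0.117  0.04  ] [-0.0607  0.0215] 0.06439518615548837 160.49580419134958
prongL [0.6014 0.1212 0.04  ] [0.0482 0.0593] 0.07641812612201375 50.89523040306455
prongR [0.6123 0.0966 0.04  ] [0.0659 0.039 ] 0.07657551828097542 30.617291315666055
kknob [0.5446 0.0968 0.1   ] [0.001  0.0194] 0.019425756098540928 87.04922089099365
hinge [0.6456 0.0467 0.064 ] [0.1123 0.001 ] 0.11230445227149277 0.5101893604694553
[0.53795788 0.07862879 0.02      ]
```

```bash
cat >> h.py <<'E'
from scipy.spatial.transform import Rotation as Rn
def need(x,y,z,yaw):
    s=robot.state();R=Rn.from_euler('xyz',s["orientation"]);T=Rn.from_euler('xyz',[np.pi,0,yaw])
    d=R.inv().apply(np.array([x,y,z])-s["ee_pos"]);rv=(R.inv()*T).as_rotvec()
    print("t",round(s["t"],2),"at",s["ee_pos"].round(4),"yaw",s["orientation"][2].round(3),"shift",d.round(4),"turn",rv.round(4),"F",s["contact_force"].round(1),"w",round(s["width"],3))
E
python3 - <<'E'
from h import *
need(.5447,.0967,.16,2.67)
E
```

```text
t 0.25 at [0.2109 0.5077 0.1859] yaw 2.748 shift [-0.4659 -0.2514  0.0261] turn [-0.001  -0.      0.0778] F [-0.2 -0.2 -0. ] w 1.001
```

drive_tool(
  plan=[
    {"x":-0.033,"y":-0.018,"z":0,"az":0.01,"fingers":-0.36},
    {"x":-0.033,"y":-0.018,"z":0,"az":0.01,"fingers":-0.36},
    {"x":-0.033,"y":-0.018,"z":0,"az":0.01,"fingers":-0.36},
    {"x":-0.033,"y":-0.018,"z":0,"az":0.01,"fingers":-0.36},
    {"x":-0.033,"y":-0.018,"z":0,"az":0.01,"fingers":-0.36},
    {"x":-0.033,"y":-0.018,"z":0,"az":0.01,"fingers":-0.36},
    {"x":-0.033,"y":-0.018,"z":0,"az":0.01,"fingers":-0.36},
    {"x":-0.033,"y":-0.018,"z":0,"az":0.01,"fingers":-0.36},
  ],
)

```text
validation failed for argument at $.pl...
```

```bash
python3 - <<'E'
from h import *
need(.5447,.0967,.14,2.67)
E
```

```text
t 0.25 at [0.2109 0.5077 0.1859] yaw 2.748 shift [-0.4659 -0.2514  0.0461] turn [-0.001  -0.      0.0778] F [-0.2 -0.2 -0. ] w 1.001
```

drive_tool(
  plan=[
    {"x":-0.033,"y":-0.018,"z":0.0,"ax":0.0,"ay":0.0,"az":0.01,"fingers":-0.36},
    {"x":-0.033,"y":-0.018,"z":0.0,"ax":0.0,"ay":0.0,"az":0.01,"fingers":-0.36},
    {"x":-0.033,"y":-0.018,"z":0.0,"ax":0.0,"ay":0.0,"az":0.01,"fingers":-0.36},
    {"x":-0.033,"y":-0.018,"z":0.0,"ax":0.0,"ay":0.0,"az":0.01,"fingers":-0.36},
    {"x":-0.033,"y":-0.018,"z":0.0,"ax":0.0,"ay":0.0,"az":0.01,"fingers":-0.36},
    {"x":-0.033,"y":-0.018,"z":0.0,"ax":0.0,"ay":0.0,"az":0.01,"fingers":-0.36},
    {"x":-0.033,"y":-0.018,"z":0.0,"ax":0.0,"ay":0.0,"az":0.01,"fingers":-0.36},
    {"x":-0.033,"y":-0.018,"z":0.0,"ax":0.0,"ay":0.0,"az":0.01,"fingers":-0.36},
  ],
)

```text
t: 0.92
ee_pos: [0.3932, 0.2637, 0.1832]
orientation: [-3.14, -0.003, 2.681]
contact_force: [-0.3, 0.5, -1.1]
width: 0.471
```

```bash
python3 - <<'E'
from h import *
need(.5447,.0967,.14,2.67)
E
```

```text
t 0.92 at [0.3932 0.2637 0.1832] yaw 2.681 shift [-0.21   -0.0823  0.0427] turn [-0.0013 -0.0028  0.0112] F [-0.3  0.5 -1.1] w 0.471
```

drive_tool(
  plan=[
    {"x":-0.035,"y":-0.014,"z":0.0,"ax":0.0,"ay":0.0,"az":0.002,"fingers":-0.36},
    {"x":-0.035,"y":-0.014,"z":0.0,"ax":0.0,"ay":0.0,"az":0.002,"fingers":-0.36},
    {"x":-0.035,"y":-0.014,"z":0.0,"ax":0.0,"ay":0.0,"az":0.002,"fingers":-0.36},
    {"x":-0.035,"y":-0.014,"z":0.01,"ax":0.0,"ay":0.0,"az":0.002,"fingers":-0.36},
    {"x":-0.035,"y":-0.014,"z":0.01,"ax":0.0,"ay":0.0,"az":0.002,"fingers":-0.36},
    {"x":-0.03,"y":-0.012,"z":0.01,"ax":0.0,"ay":0.0,"az":0.002,"fingers":-0.36},
    {"x":0.0,"y":0.0,"z":0.0,"ax":0.0,"ay":0.0,"az":0.0,"fingers":-0.36},
  ],
)

```text
t: 1.5
ee_pos: [0.5482, 0.0827, 0.1525]
orientation: [3.141, 0.002, 2.661]
contact_force: [-0.5, -0.0, 0.1]
width: 0.318
```

```bash
python3 - <<'E'
from h import *
need(.5447,.0967,.083,2.67)
g=cams.grab_frame("wrist");cv2.imwrite("pics/w1.png",g["frame"][:,:,::-1])
E
```

```text
t 1.5 at [0.5482 0.0827 0.1525] yaw 2.661 shift [0.0097 0.0108 0.0694] turn [ 0.0004  0.0023 -0.0095] F [-0.5 -0.   0.1] w 0.318
```

View pics/w1.png

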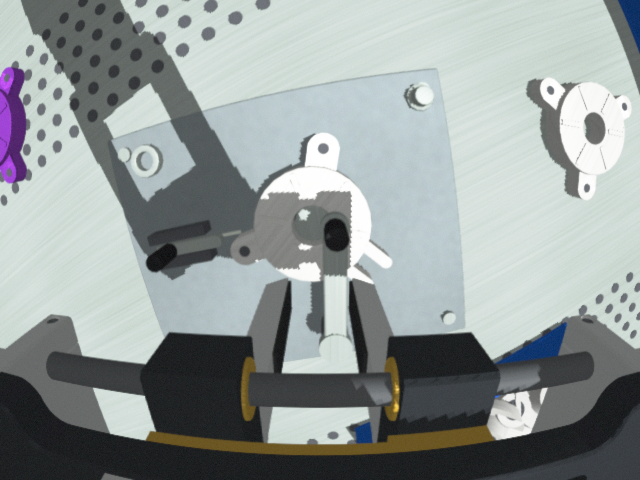

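drive_tool(
  plan=[
    {"x":0.01,"y":0.011,"z":0.0,"ax":0.0,"ay":0.0,"az":-0.009,"fingers":-0.36},
    {"x":0.0,"y":0.0,"z":0.0,"ax":0.0,"ay":0.0,"az":0.0,"fingers":-0.36},
  ],
)

```text
t: 1.72
ee_pos: [0.5423, 0.1006, 0.1534]
orientation: [3.139, -0.001, 2.67]
contact_force: [0.0, 0.7, 0.3]
width: 0.323
```

```bash
python3 - <<'E'
from h import *
need(.5447,.0967,.083,2.67)
g=cams.grab_frame("wrist");cv2.imwrite("pics/w2.png",g["frame"][:,:,::-1])
# fisheye ray for knob
def wr(g,u,v):
    K=g["intrinsics"];dx,dy=u-K[0,2],v-K[1,2];r=np.hypot(dx,dy);th=r/K[0,0]
    d=np.array([np.sin(th)*dx/r,np.sin(th)*dy/r,np.cos(th)]);return g["pose"][:3,3],g["pose"][:3,:3]@d
im=g["frame"];m=(im.max(2)<40).astype(np.uint8);n,l,st,c=cv2.connectedComponentsWithStats(m)
for i in range(1,n):
    if 60<st[i,4]<3000: print(st[i],c[i].round(1))
E
```

```text
t 1.72 at [0.5423 0.1006 0.1534] yaw 2.67 shift [-0.0039 -0.0026  0.0704] turn [ 0.0028 -0.001  -0.0004] F [0.  0.7 0.3] w 0.323
[306 236  23  31 586] [317.2 251.7]
[136 257  29  28 478] [149.9 270.3]
[350 283  17  90 650] [357.6 332.3]
[274 285  16  88 635] [281.8 333.4]
```

View pics/w2.png

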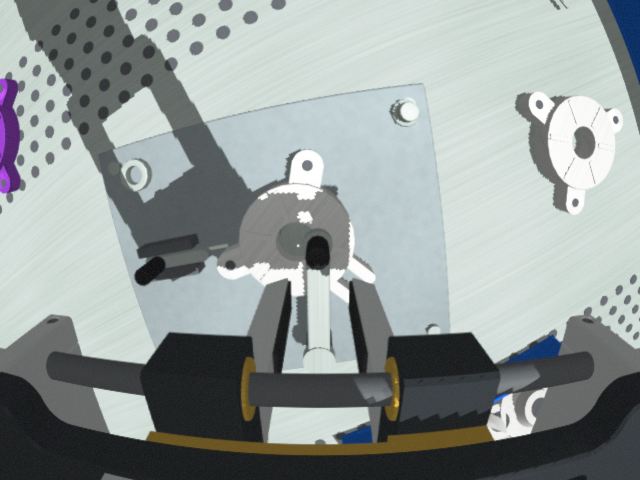

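drive_tool(
  plan=[
    {"x":-0.003,"y":-0.002,"z":0.015,"ax":0.0,"ay":0.0,"az":0.0,"fingers":-0.36},
    {"x":0.0,"y":0.0,"z":0.02,"ax":0.0,"ay":0.0,"az":0.0,"fingers":-0.36},
    {"x":0.0,"y":0.0,"z":0.02,"ax":0.0,"ay":0.0,"az":0.0,"fingers":-0.36},
    {"x":0.0,"y":0.0,"z":0.01,"ax":0.0,"ay":0.0,"az":0.0,"fingers":-0.36},
    {"x":0.0,"y":0.0,"z":0.0,"ax":0.0,"ay":0.0,"az":0.0,"fingers":-0.36},
  ],
)

```text
t: 2.18
ee_pos: [0.5439, 0.1056, 0.0932]
orientation: [3.133, 0.011, 2.684]
contact_force: [0.3, -0.8, 0.9]
width: 0.32
```

```bash
python3 - <<'E'
from h import *
need(.5447,.0967,.083,2.67)
g=cams.grab_frame("wrist");cv2.imwrite("pics/w3.png",g["frame"][:,:,::-1])
E
```

```text
t 2.18 at [0.5439 0.1056 0.0932] yaw 2.684 shift [-0.0046 -0.0077  0.0102] turn [0.0086 0.0105 0.0143] F [ 0.3 -0.8  0.9] w 0.32
```

View pics/w3.png

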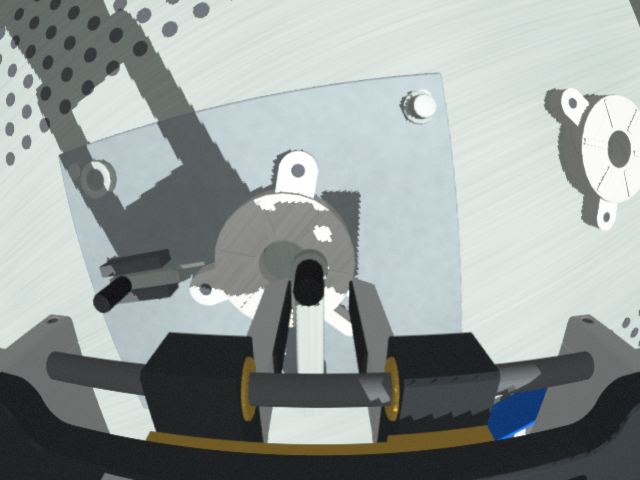

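drive_tool(
  plan=[
    {"x":-0.004,"y":-0.006,"z":0.005,"ax":0.008,"ay":0.01,"az":0.014,"fingers":-0.36},
    {"x":0.0,"y":0.0,"z":0.005,"ax":0.0,"ay":0.0,"az":0.0,"fingers":-0.36},
    {"x":0.0,"y":0.0,"z":0.0,"ax":0.0,"ay":0.0,"az":0.0,"fingers":-0.36},
  ],
)

```text
t: 2.48
ee_pos: [0.5468, 0.0996, 0.0873]
orientation: [3.138, 0.006, 2.672]
contact_force: [0.2, 0.8, -0.1]
width: 0.318
```

```bash
python3 - <<'E'
from h import *
need(.5447,.0967,.083,2.67)
E
```

```text
t 2.48 at [0.5468 0.0996 0.0873] yaw 2.672 shift [ 0.0006 -0.0035  0.0043] turn [0.0036 0.0056 0.0017] F [ 0.2  0.8 -0.1] w 0.318
```

drive_tool(
  plan=[
    {"x":0.0,"y":0.009,"z":0.003,"ax":0.003,"ay":0.005,"az":0.08,"fingers":-0.36},
    {"x":-0.0004,"y":0.009,"z":0.0,"ax":0.0,"ay":0.0,"az":0.08,"fingers":-0.36},
    {"x":-0.0004,"y":0.009,"z":0.0,"ax":0.0,"ay":0.0,"az":0.08,"fingers":-0.36},
    {"x":-0.0004,"y":0.009,"z":0.0,"ax":0.0,"ay":0.0,"az":0.08,"fingers":-0.36},
    {"x":-0.0004,"y":0.009,"z":0.0,"ax":0.0,"ay":0.0,"az":0.08,"fingers":-0.36},
    {"x":-0.0004,"y":0.009,"z":0.0,"ax":0.0,"ay":0.0,"az":0.08,"fingers":-0.36},
  ],
)

```text
t: 2.98
ee_pos: [0.5856, 0.1393, 0.089]
orientation: [3.135, 0.004, 2.166]
contact_force: [0.3, -0.2, 0.4]
width: 0.32
```

```bash
cat >> h.py <<'E'
H=np.array([.6453,.0469]);FY=-.297
def kp(th,z=.083,R=.110):
    a=np.pi-th+FY;p=H+R*np.array([np.cos(a),np.sin(a)]);return p[0],p[1],z,a
def kth():
    s=robot.state();v=s["ee_pos"][:2]-H;print("tool keeper th",round((np.pi+FY-np.arctan2(v[1],v[0]))%(2*np.pi),3),"R",np.hypot(*v).round(4),"yawth",round(np.pi+FY-s["orientation"][2],3))
E
python3 - <<'E'
from h import *
kth(); need(*kp(.75))
E
```

```text
tool keeper th 0.701 R 0.11 yawth 0.679
t 2.98 at [0.5856 0.1393 0.089 ] yaw 2.166 shift [-0.0003  0.0054  0.0061] turn [0.0066 0.0033 0.071 ] F [ 0.3 -0.2  0.4] w 0.32
```

drive_tool(
  plan=[
    {"x":-0.0004,"y":0.009,"z":0.006,"ax":0.006,"ay":0.003,"az":0.09,"fingers":-0.36},
    {"x":-0.0004,"y":0.009,"z":0.0,"ax":0.0,"ay":0.0,"az":0.08,"fingers":-0.36},
    {"x":-0.0004,"y":0.009,"z":0.0,"ax":0.0,"ay":0.0,"az":0.08,"fingers":-0.36},
    {"x":-0.0004,"y":0.009,"z":0.0,"ax":0.0,"ay":0.0,"az":0.08,"fingers":-0.36},
    {"x":-0.0004,"y":0.009,"z":0.0,"ax":0.0,"ay":0.0,"az":0.08,"fingers":-0.36},
    {"x":-0.0004,"y":0.009,"z":0.0,"ax":0.0,"ay":0.0,"az":0.08,"fingers":-0.36},
  ],
)

```text
t: 3.48
ee_pos: [0.6419, 0.1581, 0.0877]
orientation: [3.134, -0.001, 1.649]
contact_force: [0.3, -0.5, 0.4]
width: 0.323
```

```bash
python3 - <<'E'
from h import *
kth(); need(*kp(1.6))
g=cams.grab_frame("wrist");cv2.imwrite("pics/w4.png",g["frame"][:,:,::-1])
E
```

```text
tool keeper th 1.243 R 0.1113 yawth 1.195
t 3.48 at [0.6419 0.1581 0.0877] yaw 1.649 shift [-0.01    0.0379  0.005 ] turn [ 0.0075 -0.0026  0.4047] F [ 0.3 -0.5  0.4] w 0.323
```

View pics/w4.png

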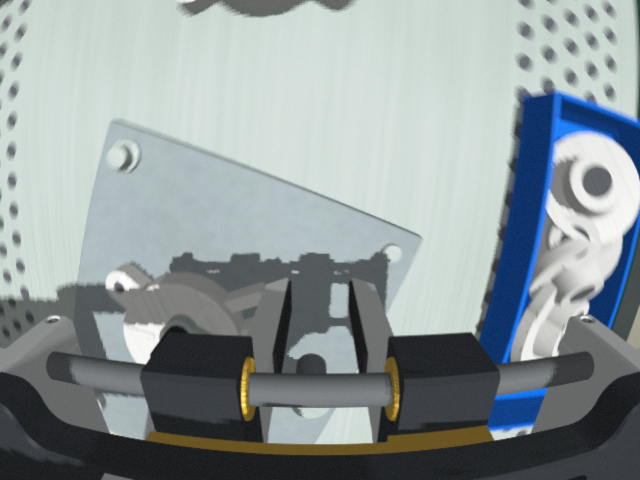

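```bash
python3 - <<'E'
from h import *
g=cams.grab_frame("top");crop(g["frame"],200,120,200,150,4,"t4.png")
g=cams.grab_frame("side");crop(g["frame"],245,130,200,150,4,"s4.png")
E
```

```text
(no output)
```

View pics/t4.png

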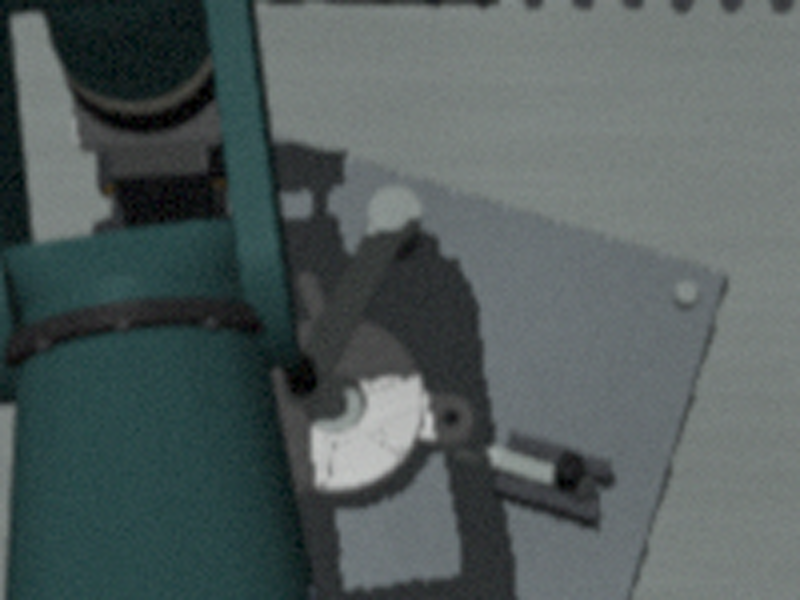

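View pics/s4.png

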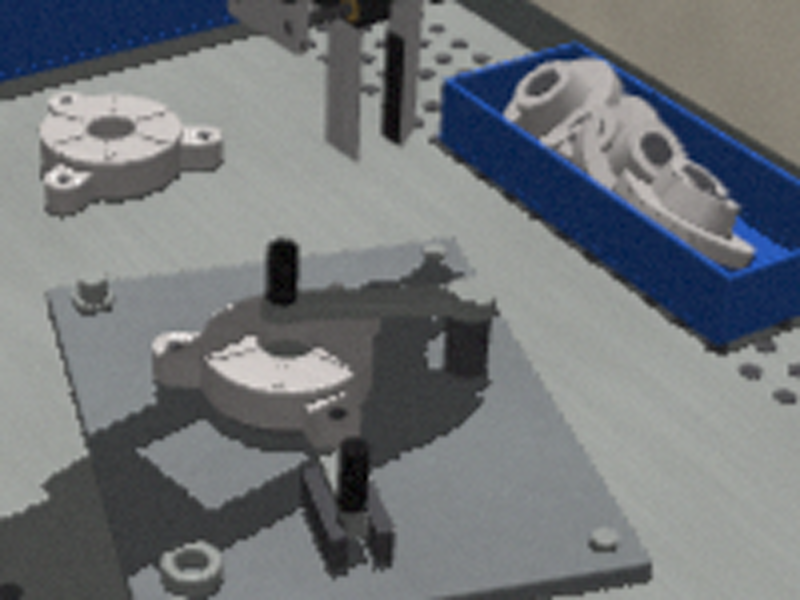

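```bash
python3 - <<'E'
from h import *
s=cams.grab_frame("side"); st=robot.state(); need(0.5,.1,.1,2.6)
R=Rn.from_euler('xyz',st["orientation"]).as_matrix()
for y in(-.015,-.027,.015,.027):
  for z in(.011,-.04):
    u=proj(s,st["ee_pos"]+R@np.array([0,y,z])); print(y,z,np.round(u,0), "crop",(u[0]-245)*4,(u[1]-130)*4)
print(st["joints"].round(3))
g=cams.grab_frame("top");print(g["pose"].round(3).tolist(),s["pose"].round(3).tolist())
E
```

```text
t 3.68 at [0.641  0.1578 0.0872] yaw 1.655 shift [-0.0457 -0.1453 -0.0138] turn [ 0.0066  0.0024 -0.9447] F [-0.   0.4 -0. ] w 0.321
-0.015 0.011 [331. 179.] crop 344.73462310064747 197.83010448214395
-0.015 -0.04 [332. 161.] crop 347.36360165574933 123.80400083791164
-0.027 0.011 [327. 181.] crop 329.0636344944594 203.7203336442136
-0.027 -0.04 [328. 162.] crop 331.2654425957887 129.49091201191857
0.015 0.011 [341. 176.] crop 383.2587018630452 183.35012125514106
0.015 -0.04 [342. 157.] crop 386.9192620041706 109.83038273705972
0.027 0.011 [345. 174.] crop 398.41255392825406 177.65426736900258
0.027 -0.04 [346. 156.] crop 402.4716809288798 104.33626228289245
[0.155 0.361 1.24  0.    1.534 0.071]
[[0.01, -0.983, 0.182, 0.268], [-1.0, -0.013, -0.015, 0.019], [0.017, -0.182, -0.983, 1.24], [0.0, 0.0, 0.0, 1.0]] [[0.861, -0.303, 0.408, 0.074], [-0.508, -0.526, 0.682, -0.667], [0.008, -0.795, -0.607, 0.665], [0.0, 0.0, 0.0, 1.0]]
```

```bash
cat >> h.py <<'E'
def fproj(g,p):
    P=g["pose"];q=P[:3,:3].T@(np.asarray(p)-P[:3,3]);K=g["intrinsics"]
    r=np.hypot(q[0],q[1]);th=np.arctan2(r,q[2]);return np.array([K[0,2]+K[0,0]*th*q[0]/r,K[1,2]+K[1,1]*th*q[1]/r])
FX=np.load("fix.npy")
def W(l,p=FX):
    c,s_=np.cos(p[2]),np.sin(p[2]);return np.array([p[0]+c*l[0]-s_*l[1],p[1]+s_*l[0]+c*l[1],l[2]])
E
python3 - <<'E'
from h import *
g=cams.grab_frame("wrist");s=robot.state();R=Rn.from_euler('xyz',s["orientation"]).as_matrix()
print(fproj(g,W((-.12,.14,.012))),fproj(g,W((.15,.14,.012))))
print("knob",fproj(g,[.5447,.0967,.1]))
for y in(-.015,.015):
  for z in(.011,-.01,-.04):print("tip",y,z,fproj(g,s["ee_pos"]+R@[0.008,y,z]),fproj(g,s["ee_pos"]+R@[-0.008,y,z]))
print((R.T@(g["pose"][:3,3]-s["ee_pos"])).round(4),(R.T@g["pose"][:3,:3]).round(3))
E
```

```text
[109.76375046 121.06919958] [423.57616011 240.98364244]
knob [160.46407829 363.63400108]
tip -0.015 0.011 [293.52414001 262.45489954] [294.09726372 287.36397914]
tip -0.015 -0.01 [290.8987776  274.76999006] [291.64105987 301.67718203]
tip -0.015 -0.04 [286.16326959 297.18720482] [287.28210824 327.34783445]
tip 0.015 0.011 [344.01235857 262.5144039 ] [343.43553139 287.42899047]
tip 0.015 -0.01 [346.39055611 274.84030548] [345.6539852 301.7542947]
tip 0.015 -0.04 [350.68027124 297.28145136] [349.59048105 327.45113057]
[ 0.0781  0.0007 -0.1982] [[ 0.001 -0.963 -0.268]
 [ 1.     0.001 -0.   ]
 [ 0.001 -0.268  0.963]]
```

```bash
python3 - <<'E'
from h import *
g=cams.grab_frame("wrist");crop(g["frame"],220,260,200,150,4,"w5.png")
g=cams.grab_frame("side");crop(g["frame"],290,100,100,75,8,"s5.png")
E
```

```text
(no output)
```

View pics/w5.png

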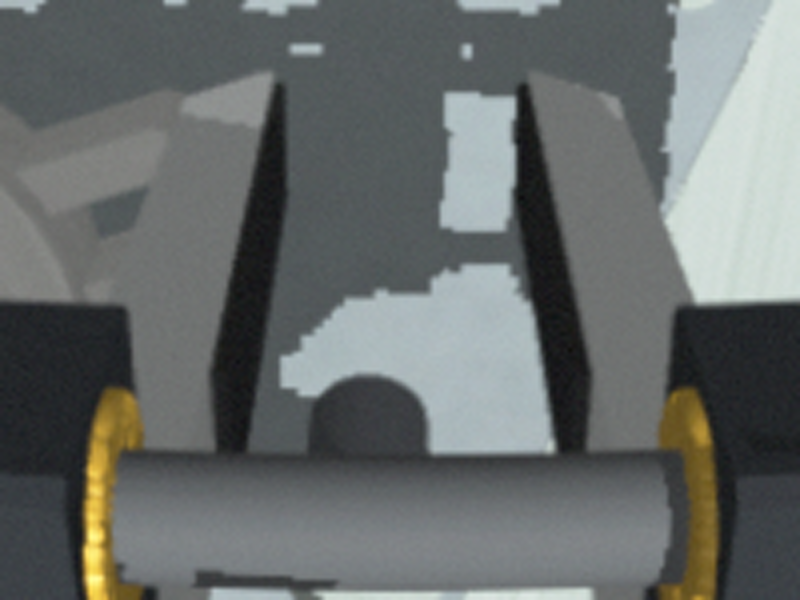

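View pics/s5.png

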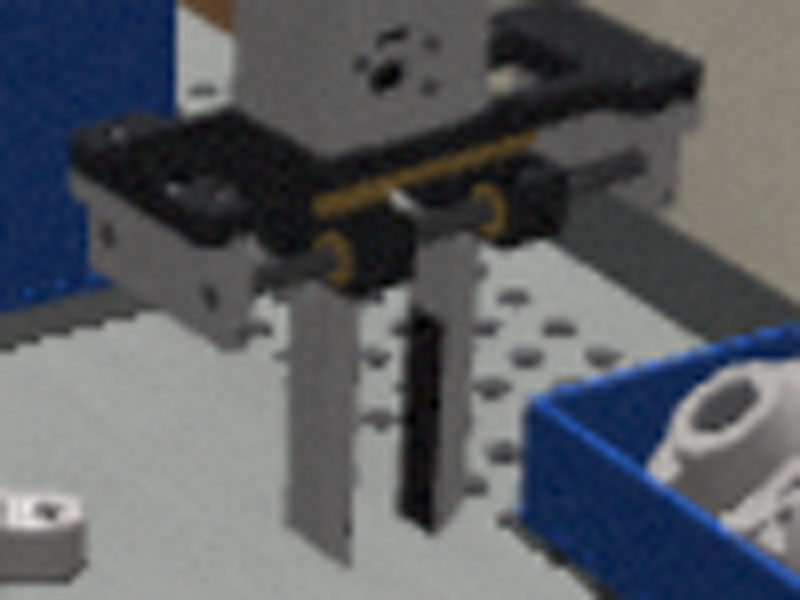

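```bash
python3 - <<'E'
from h import *
g=cams.grab_frame("side");s=robot.state();R=Rn.from_euler('xyz',s["orientation"]).as_matrix()
for z in(-.018,):
  for y in(-.0275,-.015,.015,.0275):
    for x in(-.008,.008): print(x,y,z,np.round(proj(g,s["ee_pos"]+R@[x,y,z]),1))
E
```

```text
-0.008 -0.0275 -0.018 [329.2 172. ]
0.008 -0.0275 -0.018 [325.2 169.2]
-0.008 -0.015 -0.018 [333.4 170.5]
0.008 -0.015 -0.018 [329.3 167.7]
-0.008 0.015 -0.018 [343.2 166.9]
0.008 0.015 -0.018 [339.1 164.2]
-0.008 0.0275 -0.018 [347.2 165.4]
0.008 0.0275 -0.018 [343.1 162.8]
```

```bash
python3 - <<'E'
from h import *
need(.5447,.0967,.10,2.67)
E
```

```text
t 3.93 at [0.6406 0.1579 0.0872] yaw 1.654 shift [-0.053  -0.1005 -0.0135] turn [ 0.0066  0.0026 -1.0158] F [ 0.3 -0.8  0.7] w 0.321
```

drive_tool(
  plan=[
    {"x":-0.0007,"y":-0.0125,"z":-0.007,"ax":0.006,"ay":0.0,"az":-0.115,"fingers":-0.36},
    {"x":-0.0007,"y":-0.0125,"z":-0.005,"ax":0.0,"ay":0.0,"az":-0.115,"fingers":-0.36},
    {"x":-0.0007,"y":-0.0125,"z":0.0,"ax":0.0,"ay":0.0,"az":-0.115,"fingers":-0.36},
    {"x":-0.0007,"y":-0.0125,"z":0.0,"ax":0.0,"ay":0.0,"az":-0.115,"fingers":-0.36},
    {"x":-0.0007,"y":-0.0125,"z":0.0,"ax":0.0,"ay":0.0,"az":-0.115,"fingers":-0.36},
    {"x":-0.0007,"y":-0.0125,"z":0.0,"ax":0.0,"ay":0.0,"az":-0.115,"fingers":-0.36},
    {"x":-0.0007,"y":-0.0125,"z":0.0,"ax":0.0,"ay":0.0,"az":-0.115,"fingers":-0.36},
    {"x":-0.0007,"y":-0.0125,"z":0.0,"ax":0.0,"ay":0.0,"az":-0.115,"fingers":-0.36},
  ],
)

```text
t: 4.6
ee_pos: [0.5539, 0.1067, 0.0999]
orientation: [3.14, 0.0, 2.625]
contact_force: [0.1, 0.0, -0.2]
width: 0.319
```

```bash
python3 - <<'E'
from h import *
kth();need(.5447,.0967,.10,2.67)
E
```

```text
tool keeper th 0.282 R 0.1092 yawth 0.22
t 4.6 at [0.5539 0.1067 0.0999] yaw 2.625 shift [ 0.0031 -0.0132 -0.0001] turn [ 0.002   0.0004 -0.0452] F [ 0.1  0.  -0.2] w 0.319
```

drive_tool(
  plan=[
    {"x":0.003,"y":-0.008,"z":0.0,"ax":0.002,"ay":0.0,"az":-0.03,"fingers":-0.36},
    {"x":0.0,"y":0.0,"z":0.0,"ax":0.0,"ay":0.0,"az":0.0,"fingers":-0.36},
    {"x":0.0,"y":0.0,"z":0.0,"ax":0.0,"ay":0.0,"az":0.0,"fingers":-0.36},
  ],
)

```text
t: 4.85
ee_pos: [0.5452, 0.0993, 0.1008]
orientation: [-3.141, 0.001, 2.659]
contact_force: [0.6, -0.0, 0.2]
width: 0.32
```

```bash
python3 - <<'E'
from h import *
kth();need(.5447,.0967,.057,2.67)
E
```

```text
tool keeper th 0.185 R 0.1129 yawth 0.186
t 4.85 at [0.5452 0.0993 0.1008] yaw 2.659 shift [-0.0007 -0.0025  0.0438] turn [-0.0002  0.0014 -0.0115] F [ 0.6 -0.   0.2] w 0.32
```

drive_tool(
  plan=[
    {"x":-0.001,"y":-0.002,"z":0.008,"ax":0.0,"ay":0.0,"az":-0.01,"fingers":-0.36},
    {"x":0.0,"y":0.0,"z":0.008,"ax":0.0,"ay":0.0,"az":0.0,"fingers":-0.36},
    {"x":0.0,"y":0.0,"z":0.0,"ax":0.0,"ay":0.0,"az":0.0,"fingers":-0.36},
  ],
)

```text
t: 5.1
ee_pos: [0.5462, 0.0977, 0.0841]
orientation: [3.14, 0.003, 2.669]
contact_force: [0.1, -0.4, 0.2]
width: 0.319
```

```bash
python3 - <<'E'
from h import *
kth();need(.5447,.0967,.057,2.67)
g=cams.grab_frame("wrist");crop(g["frame"],220,210,200,150,4,"w6.png")
g=cams.grab_frame("side");crop(g["frame"],250,130,133,100,6,"s6.png")
E
```

```text
tool keeper th 0.177 R 0.1113 yawth 0.176
t 5.1 at [0.5462 0.0977 0.0841] yaw 2.669 shift [ 0.001  -0.0016  0.0271] turn [ 0.0015  0.0032 -0.0015] F [ 0.1 -0.4  0.2] w 0.319
```

View pics/w6.png

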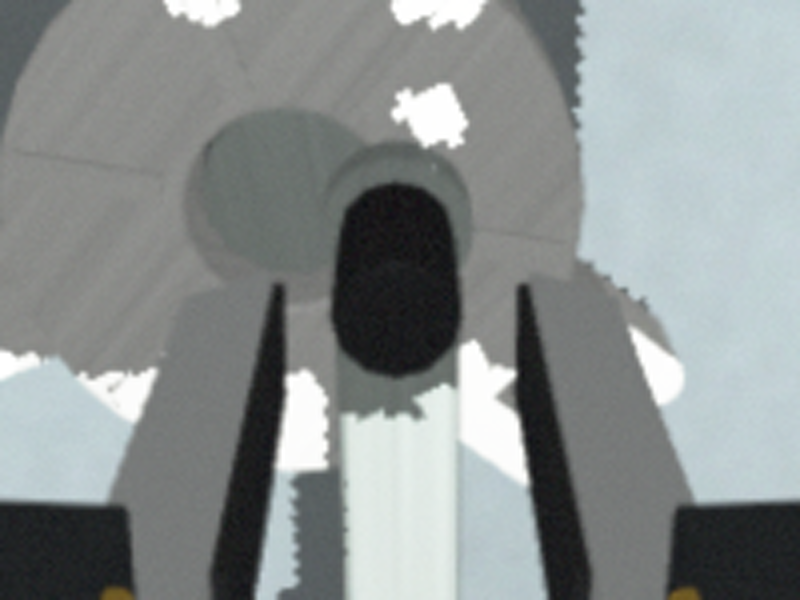

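View pics/s6.png

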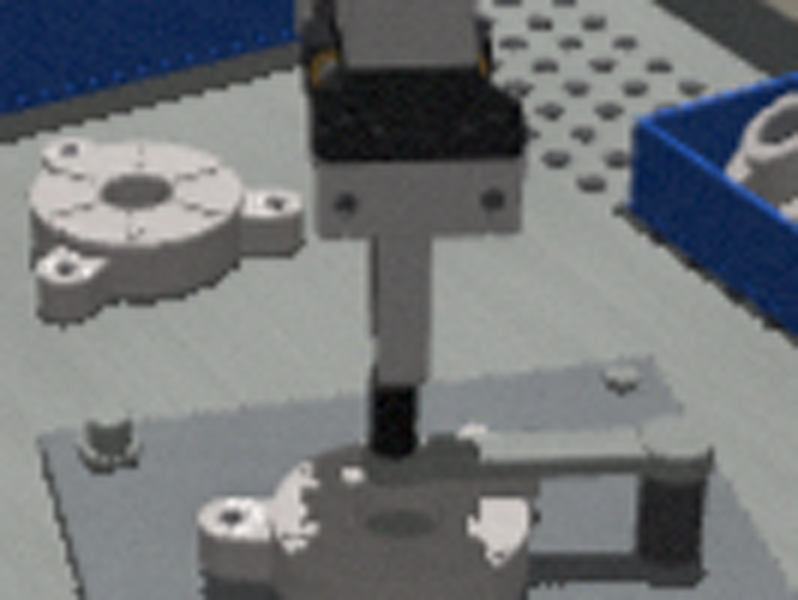

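Knob sits centred between the jaws in the wrist view (crop 395,280), with the fingertips only at the knob's top. The tips stand about 29 mm higher than the reported TCP implies, so I go lower.

drive_tool(
  plan=[
    {"x":0.0,"y":-0.001,"z":0.009,"ax":0.0,"ay":0.003,"az":0.0,"fingers":-0.36},
    {"x":0.0,"y":0.0,"z":0.008,"ax":0.0,"ay":0.0,"az":0.0,"fingers":-0.36},
    {"x":0.0,"y":0.0,"z":0.006,"ax":0.0,"ay":0.0,"az":0.0,"fingers":-0.36},
    {"x":0.0,"y":0.0,"z":0.0,"ax":0.0,"ay":0.0,"az":0.0,"fingers":-0.36},
  ],
)

```text
t: 5.53
ee_pos: [0.5469, 0.0973, 0.0597]
orientation: [3.139, 0.001, 2.669]
contact_force: [-0.3, 0.3, 0.5]
width: 0.316
```

```bash
python3 - <<'E'
from h import *
kth();need(.5447,.0967,.058,2.67)
E
```

```text
tool keeper th 0.177 R 0.1106 yawth 0.176
t 5.53 at [0.5469 0.0973 0.0597] yaw 2.669 shift [ 0.0017 -0.0016  0.0017] turn [ 0.0022  0.001  -0.0009] F [-0.3  0.3  0.5] w 0.316
```

drive_tool(
  plan=[
    {"x":0.0,"y":0.009,"z":0.002,"ax":0.002,"ay":0.001,"az":0.08,"fingers":-0.36},
    {"x":-0.0004,"y":0.009,"z":0.0,"ax":0.0,"ay":0.0,"az":0.08,"fingers":-0.36},
    {"x":-0.0004,"y":0.009,"z":0.0,"ax":0.0,"ay":0.0,"az":0.08,"fingers":-0.36},
    {"x":-0.0004,"y":0.009,"z":0.0,"ax":0.0,"ay":0.0,"az":0.08,"fingers":-0.36},
    {"x":-0.0004,"y":0.009,"z":0.0,"ax":0.0,"ay":0.0,"az":0.08,"fingers":-0.36},
    {"x":-0.0004,"y":0.009,"z":0.0,"ax":0.0,"ay":0.0,"az":0.08,"fingers":-0.36},
  ],
)

```text
t: 6.03
ee_pos: [0.5795, 0.1361, 0.0548]
orientation: [-3.132, -0.001, 2.165]
contact_force: [-0.7, -1.1, 1.3]
width: 0.317
```

```bash
python3 - <<'E'
from h import *
kth();need(*kp(.8,.06))
g=cams.grab_frame("wrist");crop(g["frame"],220,210,200,150,4,"w7.png")
E
```

```text
tool keeper th 0.639 R 0.1109 yawth 0.679
t 6.03 at [0.5795 0.1361 0.0548] yaw 2.165 shift [-0.0016  0.0177 -0.0054] turn [-0.0098 -0.0006  0.1205] F [-0.7 -1.1  1.3] w 0.317
```

View pics/w7.png

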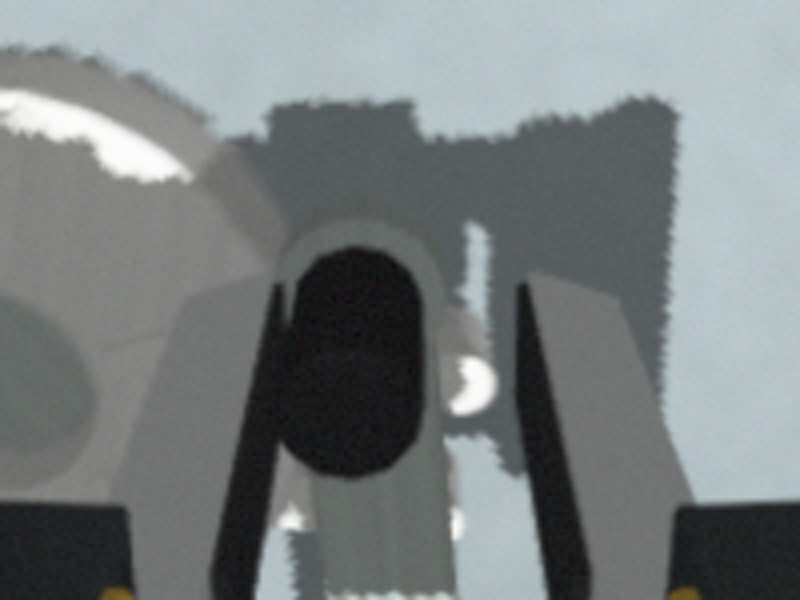

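drive_tool(
  plan=[
    {"x":-0.0004,"y":0.0095,"z":-0.005,"ax":-0.009,"ay":0.0,"az":0.075,"fingers":-0.36},
    {"x":-0.0004,"y":0.0095,"z":0.0,"ax":0.0,"ay":0.0,"az":0.08,"fingers":-0.36},
    {"x":-0.0004,"y":0.0095,"z":0.0,"ax":0.0,"ay":0.0,"az":0.08,"fingers":-0.36},
    {"x":-0.0004,"y":0.0095,"z":0.0,"ax":0.0,"ay":0.0,"az":0.08,"fingers":-0.36},
    {"x":-0.0004,"y":0.0095,"z":0.0,"ax":0.0,"ay":0.0,"az":0.08,"fingers":-0.36},
    {"x":-0.0004,"y":0.0095,"z":0.0,"ax":0.0,"ay":0.0,"az":0.08,"fingers":-0.36},
    {"x":-0.0004,"y":0.0095,"z":0.0,"ax":0.0,"ay":0.0,"az":0.08,"fingers":-0.36},
  ],
)

```text
t: 6.67
ee_pos: [0.6399, 0.1572, 0.0569]
orientation: [-3.13, 0.001, 1.596]
contact_force: [-1.3, 0.3, 0.9]
width: 0.32
```

```bash
python3 - <<'E'
from h import *
kth();need(*kp(1.64,.06))
E
```

```text
tool keeper th 1.225 R 0.1104 yawth 1.248
t 6.67 at [0.6399 0.1572 0.0569] yaw 1.596 shift [-0.0087  0.0446 -0.0036] turn [-0.0109  0.0028  0.3917] F [-1.3  0.3  0.9] w 0.32
```

drive_tool(
  plan=[
    {"x":-0.0004,"y":0.0095,"z":-0.003,"ax":-0.01,"ay":0.002,"az":0.08,"fingers":-0.36},
    {"x":-0.0004,"y":0.0095,"z":0.0,"ax":0.0,"ay":0.0,"az":0.08,"fingers":-0.36},
    {"x":-0.0004,"y":0.0095,"z":0.0,"ax":0.0,"ay":0.0,"az":0.08,"fingers":-0.36},
    {"x":-0.0004,"y":0.008,"z":0.0,"ax":0.0,"ay":0.0,"az":0.07,"fingers":-0.36},
    {"x":0.0,"y":0.004,"z":0.0,"ax":0.0,"ay":0.0,"az":0.04,"fingers":-0.36},
    {"x":0.0,"y":0.0,"z":0.0,"ax":0.0,"ay":0.0,"az":0.0,"fingers":-0.36},
    {"x":0.0,"y":0.0,"z":0.0,"ax":0.0,"ay":0.0,"az":0.0,"fingers":-0.36},
  ],
)

```text
t: 7.25
ee_pos: [0.6792, 0.1505, 0.0566]
orientation: [-3.133, 0.002, 1.24]
contact_force: [-0.3, -0.2, 0.2]
width: 0.32
```

```bash
python3 - <<'E'
from h import *
kth();need(*kp(1.64,.06))
g=cams.grab_frame("wrist");cv2.imwrite("pics/w8.png",g["frame"][:,:,::-1])
g=cams.grab_frame("side");crop(g["frame"],245,130,200,150,4,"s8.png")
E
```

```text
tool keeper th 1.59 R 0.109 yawth 1.605
t 7.25 at [0.6792 0.1505 0.0566] yaw 1.24 shift [ 0.0009  0.0055 -0.0035] turn [-0.0088  0.0019  0.035 ] F [-0.3 -0.2  0.2] w 0.32
```

View pics/w8.png

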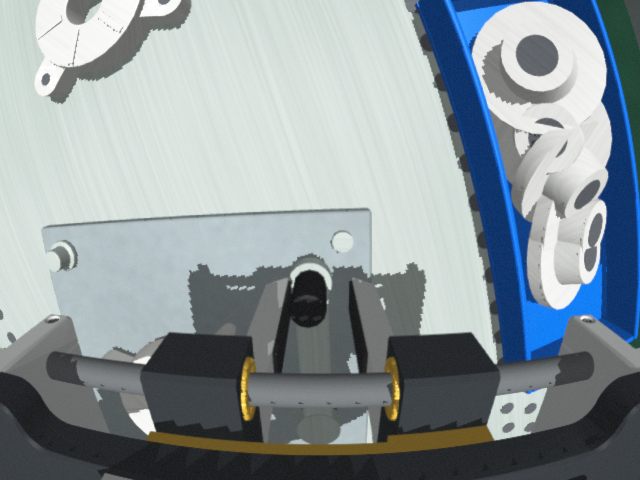

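View pics/s8.png

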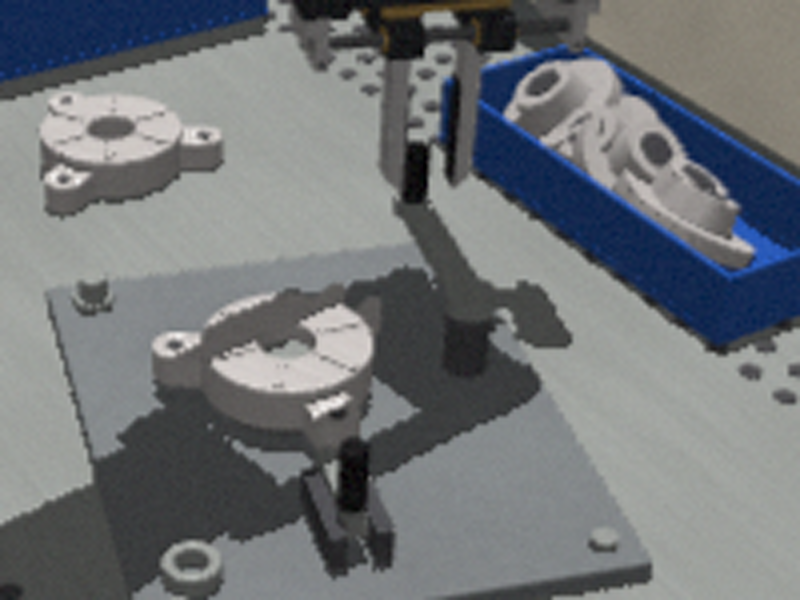

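drive_tool(
  plan=[
    {"x":0.0,"y":0.001,"z":-0.02,"ax":-0.008,"ay":0.002,"az":0.0,"fingers":-0.36},
    {"x":0.0,"y":0.0,"z":-0.025,"ax":0.0,"ay":0.0,"az":0.0,"fingers":-0.36},
    {"x":0.0,"y":0.0,"z":-0.025,"ax":0.0,"ay":0.0,"az":0.0,"fingers":-0.36},
    {"x":0.0,"y":0.0,"z":0.0,"ax":0.0,"ay":0.0,"az":0.0,"fingers":-0.36},
  ],
)

```text
t: 7.68
ee_pos: [0.6767, 0.1502, 0.1253]
orientation: [-3.134, 0.003, 1.245]
contact_force: [1.2, 0.2, 1.1]
width: 0.317
```

```bash
cat >> h.py <<'E'
C=FX[:2]
def cp(deg,z,R=.066):  # local ear angle in fixture frame
    a=np.radians(deg)+FX[2];return C[0]+R*np.cos(a),C[1]+R*np.sin(a),z,a
def cth():
    s=robot.state();v=s["ee_pos"][:2]-C;a=np.arctan2(v[1],v[0]);print("tool ear angle",np.degrees(a-FX[2]).round(2)%360,"R",np.hypot(*v).round(4),"yaw-ang",np.degrees((s["orientation"][2]-a+np.pi)%(2*np.pi)-np.pi).round(2))
E
python3 - <<'E'
from h import *
need(*cp(160.5,.12))
g=cams.grab_frame("side");crop(g["frame"],245,130,200,150,4,"s9.png")
E
```

```text
t 7.68 at [0.6767 0.1502 0.1253] yaw 1.245 shift [-0.092  -0.1713  0.0069] turn [-0.0088 -0.002  -1.2592] F [1.2 0.2 1.1] w 0.317
```

View pics/s9.png

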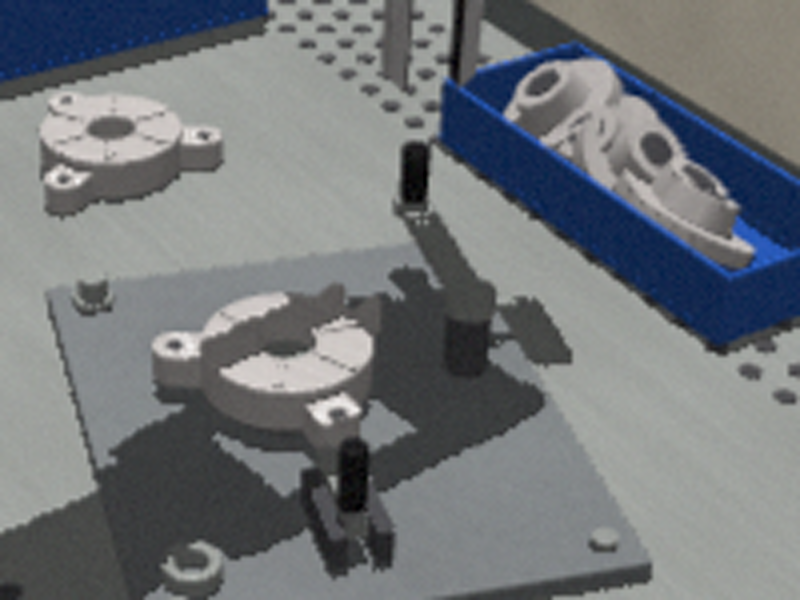

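drive_tool(
  plan=[
    {"x":0.0026,"y":-0.0188,"z":0.0,"ax":-0.008,"ay":0.0,"az":-0.115,"fingers":0.0},
    {"x":0.0026,"y":-0.0188,"z":0.0,"ax":0.0,"ay":0.0,"az":-0.115,"fingers":0.0},
    {"x":0.0026,"y":-0.0188,"z":0.0,"ax":0.0,"ay":0.0,"az":-0.115,"fingers":0.0},
    {"x":0.0026,"y":-0.0188,"z":0.0,"ax":0.0,"ay":0.0,"az":-0.115,"fingers":0.0},
    {"x":0.0026,"y":-0.0188,"z":0.0,"ax":0.0,"ay":0.0,"az":-0.115,"fingers":0.0},
    {"x":0.0026,"y":-0.0188,"z":0.0,"ax":0.0,"ay":0.0,"az":-0.115,"fingers":0.0},
    {"x":0.0026,"y":-0.0188,"z":0.0,"ax":0.0,"ay":0.0,"az":-0.115,"fingers":0.0},
    {"x":0.0026,"y":-0.0188,"z":0.0,"ax":0.0,"ay":0.0,"az":-0.115,"fingers":0.0},
  ],
)

```text
t: 8.4
ee_pos: [0.5181, 0.1563, 0.1068]
orientation: [-3.12, -0.008, 2.214]
contact_force: [-0.8, -0.7, -0.0]
width: 0.5
```

```bash
python3 - <<'E'
from h import *
need(*cp(160.5,.09))
E
```

```text
t 8.4 at [0.5181 0.1563 0.1068] yaw 2.214 shift [-0.0109 -0.0492  0.0178] turn [-0.0205 -0.0112 -0.2899] F [-0.8 -0.7 -0. ] w 0.5
```

drive_tool(
  plan=[
    {"x":-0.001,"y":-0.015,"z":0.0,"ax":-0.02,"ay":-0.011,"az":-0.1,"fingers":0.0},
    {"x":-0.001,"y":-0.015,"z":0.0,"ax":0.0,"ay":0.0,"az":-0.1,"fingers":0.0},
    {"x":-0.001,"y":-0.013,"z":0.0,"ax":0.0,"ay":0.0,"az":-0.07,"fingers":0.0},
    {"x":0.0,"y":0.0,"z":0.0,"ax":0.0,"ay":0.0,"az":0.0,"fingers":0.0},
    {"x":0.0,"y":0.0,"z":0.0,"ax":0.0,"ay":0.0,"az":0.0,"fingers":0.0},
  ],
)

```text
t: 8.82
ee_pos: [0.4772, 0.1233, 0.0975]
orientation: [-3.13, -0.008, 2.505]
contact_force: [-0.2, 0.9, -0.4]
width: 0.499
```

```bash
python3 - <<'E'
from h import *
need(*cp(160.5,.06))
g=cams.grab_frame("wrist");cv2.imwrite("pics/w10.png",g["frame"][:,:,::-1])
for d in (160.5,):
    a=cp(d,0,.064); print(fproj(g,[a[0],a[1],.04]))
print(fproj(g,W((0,0,.048))))
E
```

```text
t 8.82 at [0.4772 0.1233 0.0975] yaw 2.505 shift [-0.0097  0.0007  0.0374] turn [-0.0116 -0.0084  0.0007] F [-0.2  0.9 -0.4] w 0.499
[320.35958926 267.82520815]
[320.08589222 349.21687442]
```

View pics/w10.png

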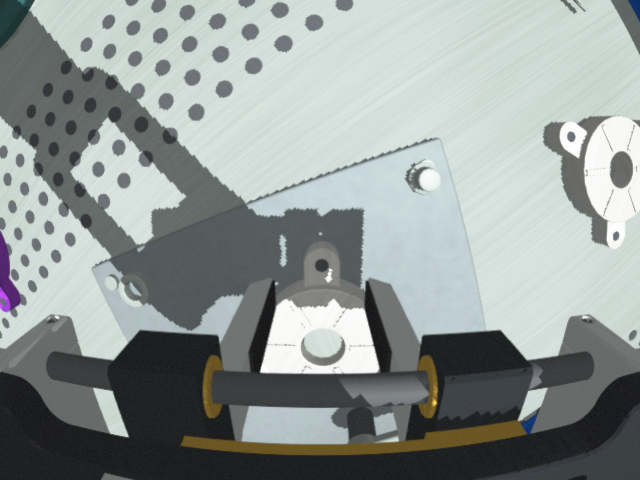

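drive_tool(
  plan=[
    {"x":-0.009,"y":0.001,"z":0.01,"ax":-0.011,"ay":-0.008,"az":0.0,"fingers":-0.04},
    {"x":0.0,"y":0.0,"z":0.02,"ax":0.0,"ay":0.0,"az":0.0,"fingers":-0.04},
    {"x":0.0,"y":0.0,"z":0.01,"ax":0.0,"ay":0.0,"az":0.0,"fingers":-0.04},
    {"x":0.0,"y":0.0,"z":0.0,"ax":0.0,"ay":0.0,"az":0.0,"fingers":-0.04},
  ],
)

```text
t: 9.2
ee_pos: [0.4873, 0.1207, 0.055]
orientation: [3.14, 0.0, 2.502]
contact_force: [-0.7, -0.2, -0.5]
width: 0.476
```

```bash
python3 - <<'E'
from h import *
need(*cp(160.5,.012)); cth()
E
```

```text
t 9.2 at [0.4873 0.1207 0.055 ] yaw 2.502 shift [ 0.0003 -0.0037  0.043 ] turn [ 0.0013  0.0001 -0.0024] F [-0.7 -0.2 -0.5] w 0.476
tool ear angle 157.32 R 0.0658 yaw-ang 3.04
```

drive_tool(
  plan=[
    {"x":0.001,"y":-0.004,"z":0.008,"ax":0.0,"ay":0.0,"az":0.0,"fingers":-0.04},
    {"x":0.0,"y":0.0,"z":0.008,"ax":0.0,"ay":0.0,"az":0.0,"fingers":-0.04},
    {"x":0.0,"y":0.0,"z":0.0,"ax":0.0,"ay":0.0,"az":0.0,"fingers":-0.04},
  ],
)

```text
t: 9.45
ee_pos: [0.4845, 0.1188, 0.0375]
orientation: [3.141, -0.001, 2.501]
contact_force: [0.1, 0.6, -0.4]
width: 0.477
```

```bash
python3 - <<'E'
from h import *
need(*cp(160.5,.012)); cth()
g=cams.grab_frame("wrist");crop(g["frame"],220,210,200,150,4,"w11.png")
g=cams.grab_frame("side");crop(g["frame"],220,130,200,150,4,"s11.png")
E
```

```text
t 9.45 at [0.4845 0.1188 0.0375] yaw 2.501 shift [-0.0009 -0.0004  0.0255] turn [ 0.0008 -0.0007 -0.0025] F [ 0.1  0.6 -0.4] w 0.477
tool ear angle 160.16 R 0.0669 yaw-ang 0.2
```

View pics/w11.png

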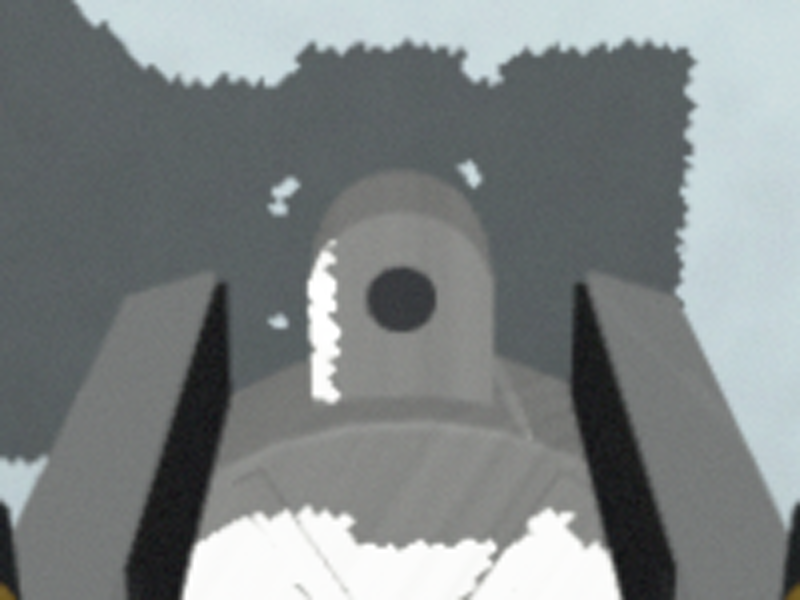

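View pics/s11.png

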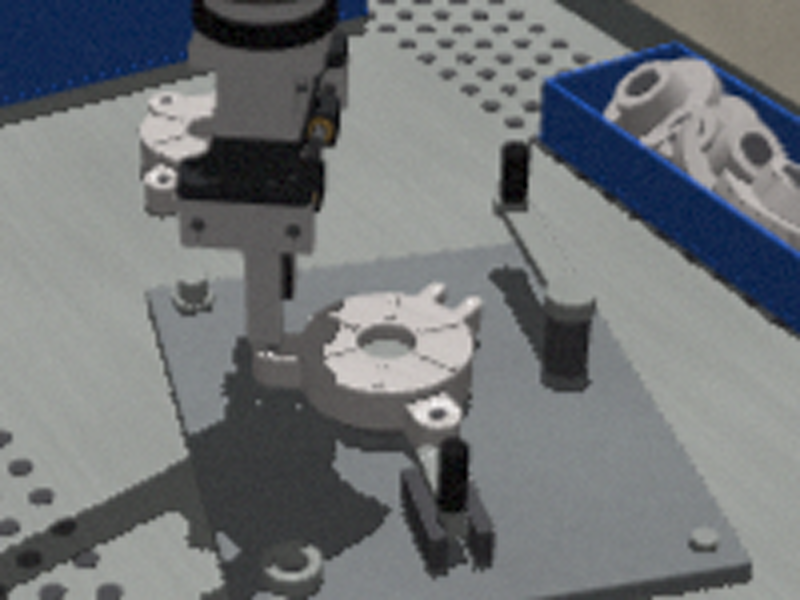

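drive_tool(
  plan=[
    {"x":0.0,"y":0.0,"z":0.008,"ax":0.0,"ay":0.0,"az":0.0,"fingers":-0.04},
    {"x":0.0,"y":0.0,"z":0.008,"ax":0.0,"ay":0.0,"az":0.0,"fingers":-0.04},
    {"x":0.0,"y":0.0,"z":0.006,"ax":0.0,"ay":0.0,"az":0.0,"fingers":-0.04},
    {"x":0.0,"y":0.0,"z":0.0,"ax":0.0,"ay":0.0,"az":0.0,"fingers":-0.1},
  ],
)

```text
t: 9.88
ee_pos: [0.4872, 0.1192, 0.0171]
orientation: [3.136, 0.004, 2.501]
contact_force: [-0.2, -0.1, 0.0]
width: 0.458
```

```bash
python3 - <<'E'
from h import *
need(*cp(160.5,.012)); cth()
E
```

```text
t 9.88 at [0.4872 0.1192 0.0171] yaw 2.501 shift [ 0.0011 -0.0025  0.0051] turn [ 0.0057  0.0044 -0.0026] F [-0.2 -0.1  0. ] w 0.458
tool ear angle 158.36 R 0.065 yaw-ang 1.99
```

drive_tool(
  plan=[
    {"x":0.001,"y":0.001,"z":0.003,"ax":0.005,"ay":0.004,"az":0.02,"fingers":-0.18},
    {"x":0.0,"y":0.0015,"z":0.0,"ax":0.0,"ay":0.0,"az":0.02,"fingers":-0.2},
    {"x":0.0,"y":0.0015,"z":0.0,"ax":0.0,"ay":0.0,"az":0.02,"fingers":-0.2},
    {"x":0.0,"y":0.0015,"z":0.0,"ax":0.0,"ay":0.0,"az":0.02,"fingers":-0.2},
    {"x":0.0,"y":0.002,"z":0.0,"ax":0.0,"ay":0.0,"az":0.03,"fingers":-0.2},
    {"x":0.0,"y":0.002,"z":0.0,"ax":0.0,"ay":0.0,"az":0.03,"fingers":-0.2},
  ],
)

```text
t: 10.38
ee_pos: [0.4921, 0.1264, 0.0133]
orientation: [-3.138, 0.0, 2.349]
contact_force: [-1.0, -1.2, -1.4]
width: 0.397
```

```bash
python3 - <<'E'
from h import *
need(*cp(150,.013)); cth()
g=cams.grab_frame("wrist");crop(g["frame"],220,210,200,150,4,"w12.png")
E
```

```text
t 10.38 at [0.4921 0.1264 0.0133] yaw 2.349 shift [-0.0002  0.001   0.0003] turn [-0.0035  0.0001  0.0281] F [-1.  -1.2 -1.4] w 0.397
tool ear angle 150.9 R 0.0662 yaw-ang 0.71
```

View pics/w12.png

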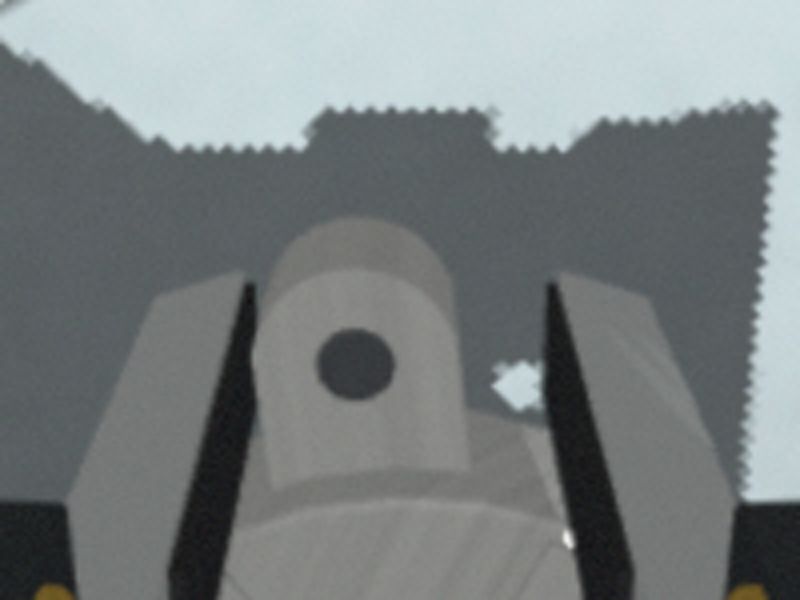

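drive_tool(
  plan=[
    {"x":-0.0001,"y":0.003,"z":0.0,"ax":-0.003,"ay":0.0,"az":0.05,"fingers":-0.2},
    {"x":-0.0001,"y":0.0035,"z":0.0,"ax":0.0,"ay":0.0,"az":0.05,"fingers":-0.2},
    {"x":-0.0001,"y":0.0035,"z":0.0,"ax":0.0,"ay":0.0,"az":0.05,"fingers":-0.2},
    {"x":-0.0001,"y":0.0035,"z":0.0,"ax":0.0,"ay":0.0,"az":0.05,"fingers":-0.2},
    {"x":-0.0001,"y":0.0035,"z":0.0,"ax":0.0,"ay":0.0,"az":0.05,"fingers":-0.2},
    {"x":-0.0001,"y":0.0035,"z":0.0,"ax":0.0,"ay":0.0,"az":0.05,"fingers":-0.2},
  ],
)

```text
t: 10.93
ee_pos: [0.5074, 0.1365, 0.0131]
orientation: [-3.134, 0.003, 2.033]
contact_force: [-0.6, -1.5, 1.5]
width: 0.397
```

```bash
python3 - <<'E'
from h import *
need(*cp(130,.013)); cth()
E
```

```text
t 10.93 at [0.5074 0.1365 0.0131] yaw 2.033 shift [0.0004 0.0056 0.0001] turn [-0.0071  0.0029  0.0614] F [-0.6 -1.5  1.5] w 0.397
tool ear angle 134.89 R 0.0655 yaw-ang -1.37
```

drive_tool(
  plan=[
    {"x":0.0003,"y":0.0045,"z":0.0,"ax":-0.006,"ay":0.003,"az":0.05,"fingers":-0.2},
    {"x":0.0,"y":0.004,"z":0.0,"ax":0.0,"ay":0.0,"az":0.05,"fingers":-0.2},
    {"x":-0.0001,"y":0.004,"z":0.0,"ax":0.0,"ay":0.0,"az":0.055,"fingers":-0.2},
    {"x":-0.0001,"y":0.004,"z":0.0,"ax":0.0,"ay":0.0,"az":0.055,"fingers":-0.2},
    {"x":-0.0001,"y":0.004,"z":0.0,"ax":0.0,"ay":0.0,"az":0.055,"fingers":-0.2},
    {"x":-0.0001,"y":0.004,"z":0.0,"ax":0.0,"ay":0.0,"az":0.055,"fingers":-0.2},
    {"x":-0.0001,"y":0.004,"z":0.0,"ax":0.0,"ay":0.0,"az":0.055,"fingers":-0.2},
  ],
)

```text
t: 11.52
ee_pos: [0.5314, 0.1441, 0.013]
orientation: [-3.13, 0.003, 1.638]
contact_force: [-1.1, -1.4, 0.3]
width: 0.399
```

```bash
python3 - <<'E'
from h import *
need(*cp(105,.013)); cth()
E
```

```text
t 11.52 at [0.5314 0.1441 0.013 ] yaw 1.638 shift [-0.0001  0.0089 -0.0001] turn [-0.0109  0.0035  0.1028] F [-1.1 -1.4  0.3] w 0.399
tool ear angle 112.72 R 0.0658 yaw-ang -1.83
```

drive_tool(
  plan=[
    {"x":0.0,"y":0.0045,"z":0.0,"ax":-0.01,"ay":0.003,"az":0.05,"fingers":-0.2},
    {"x":0.0,"y":0.0045,"z":0.0,"ax":0.0,"ay":0.0,"az":0.055,"fingers":-0.2},
    {"x":-0.0001,"y":0.0042,"z":0.0,"ax":0.0,"ay":0.0,"az":0.06,"fingers":-0.2},
    {"x":-0.0001,"y":0.0042,"z":0.0,"ax":0.0,"ay":0.0,"az":0.06,"fingers":-0.2},
    {"x":-0.0001,"y":0.0042,"z":0.0,"ax":0.0,"ay":0.0,"az":0.06,"fingers":-0.2},
    {"x":-0.0001,"y":0.0042,"z":0.0,"ax":0.0,"ay":0.0,"az":0.06,"fingers":-0.2},
    {"x":-0.0001,"y":0.0042,"z":0.0,"ax":0.0,"ay":0.0,"az":0.06,"fingers":-0.2},
  ],
)

```text
t: 12.1
ee_pos: [0.5575, 0.1412, 0.0129]
orientation: [-3.13, 0.005, 1.212]
contact_force: [-2.1, -0.0, 1.2]
width: 0.4
```

```bash
python3 - <<'E'
from h import *
need(*cp(80,.013)); cth()
g=cams.grab_frame("wrist");crop(g["frame"],220,210,200,150,4,"w13.png")
g=cams.grab_frame("side");crop(g["frame"],220,130,200,150,4,"s13.png")
E
```

```text
t 12.1 at [0.5575 0.1412 0.0129] yaw 1.212 shift [ 0.0001  0.0111 -0.0002] turn [-0.0109  0.0054  0.1133] F [-2.1 -0.   1.2] w 0.4
tool ear angle 89.67 R 0.0655 yaw-ang -3.18
```

View pics/w13.png

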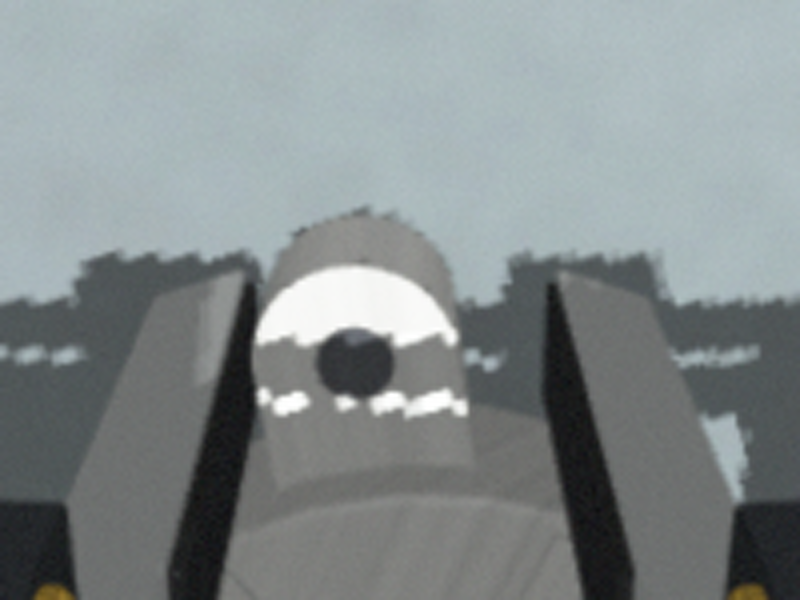

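View pics/s13.png

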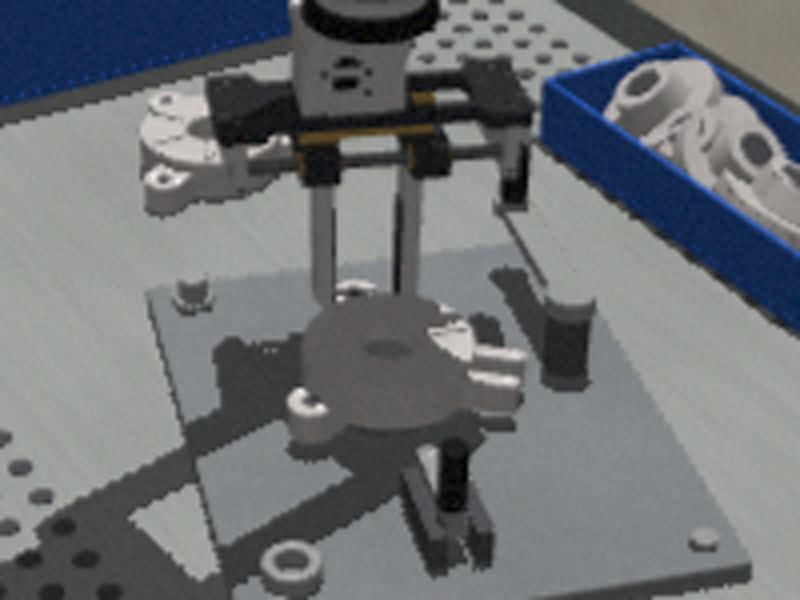

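drive_tool(
  plan=[
    {"x":0.0,"y":0.0045,"z":0.0,"ax":-0.01,"ay":0.004,"az":0.045,"fingers":-0.2},
    {"x":0.0,"y":0.0045,"z":0.0,"ax":0.0,"ay":0.0,"az":0.05,"fingers":-0.2},
    {"x":0.0,"y":0.0045,"z":0.0,"ax":0.0,"ay":0.0,"az":0.055,"fingers":-0.2},
    {"x":-0.0001,"y":0.0045,"z":0.0,"ax":0.0,"ay":0.0,"az":0.06,"fingers":-0.2},
    {"x":-0.0001,"y":0.0045,"z":0.0,"ax":0.0,"ay":0.0,"az":0.06,"fingers":-0.2},
    {"x":-0.0001,"y":0.0045,"z":0.0,"ax":0.0,"ay":0.0,"az":0.06,"fingers":-0.2},
    {"x":-0.0001,"y":0.0045,"z":0.0,"ax":0.0,"ay":0.0,"az":0.06,"fingers":-0.2},
  ],
)

```text
t: 12.78
ee_pos: [0.5808, 0.1285, 0.0128]
orientation: [-3.133, 0.003, 0.822]
contact_force: [-1.6, 0.6, 1.3]
width: 0.399
```

```bash
python3 - <<'E'
from h import *
need(*cp(50,.013)); cth()
E
```

```text
t 12.78 at [0.5808 0.1285 0.0128] yaw 0.822 shift [-0.0017  0.0186 -0.0004] turn [-0.0086  0.0044  0.247 ] F [-1.6  0.6  1.3] w 0.399
tool ear angle 66.32 R 0.0657 yaw-ang -2.16
```

drive_tool(
  plan=[
    {"x":0.0,"y":0.0045,"z":0.0,"ax":-0.008,"ay":0.004,"az":0.05,"fingers":-0.2},
    {"x":0.0,"y":0.0045,"z":0.0,"ax":0.0,"ay":0.0,"az":0.05,"fingers":-0.2},
    {"x":0.0,"y":0.0045,"z":0.0,"ax":0.0,"ay":0.0,"az":0.055,"fingers":-0.2},
    {"x":-0.0001,"y":0.0045,"z":0.0,"ax":0.0,"ay":0.0,"az":0.06,"fingers":-0.2},
    {"x":-0.0001,"y":0.0045,"z":0.0,"ax":0.0,"ay":0.0,"az":0.06,"fingers":-0.2},
    {"x":-0.0001,"y":0.0045,"z":0.0,"ax":0.0,"ay":0.0,"az":0.06,"fingers":-0.2},
    {"x":-0.0001,"y":0.0035,"z":0.0,"ax":0.0,"ay":0.0,"az":0.045,"fingers":-0.2},
    {"x":0.0,"y":0.0015,"z":0.0,"ax":0.0,"ay":0.0,"az":0.02,"fingers":-0.2},
  ],
)

```text
t: 13.45
ee_pos: [0.5963, 0.1078, 0.0127]
orientation: [-3.13, 0.003, 0.417]
contact_force: [-1.1, 1.7, -0.2]
width: 0.399
```

```bash
python3 - <<'E'
from h import *
need(*cp(30,.013)); cth()
g=cams.grab_frame("wrist");cv2.imwrite("pics/w14.png",g["frame"][:,:,::-1])
g=cams.grab_frame("side");crop(g["frame"],220,130,200,150,4,"s14.png")
g=cams.grab_frame("top");crop(g["frame"],200,130,200,150,4,"t14.png")
E
```

```text
t 13.45 at [0.5963 0.1078 0.0127] yaw 0.417 shift [-0.0003  0.0156 -0.0005] turn [-0.0116  0.0042  0.1908] F [-1.1  1.7 -0.2] w 0.399
tool ear angle 43.61 R 0.0652 yaw-ang -2.68
```

View pics/s14.png

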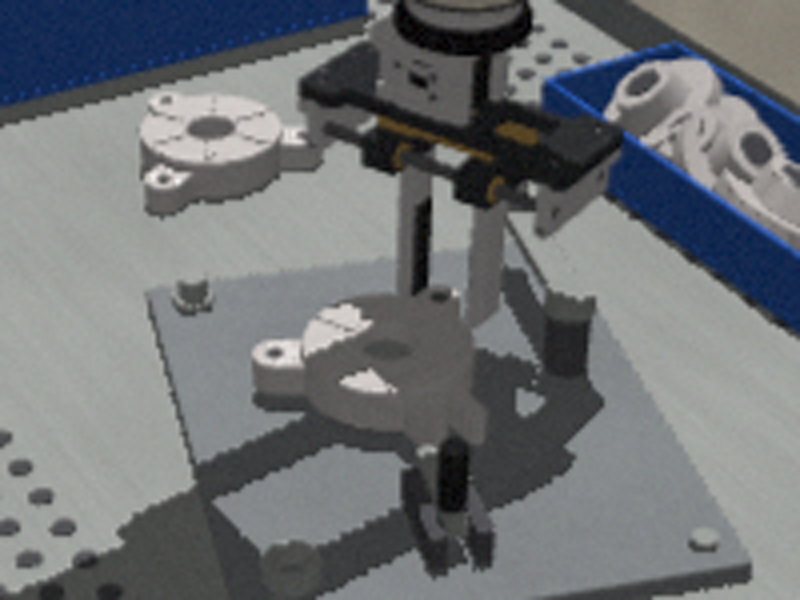

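View pics/t14.png

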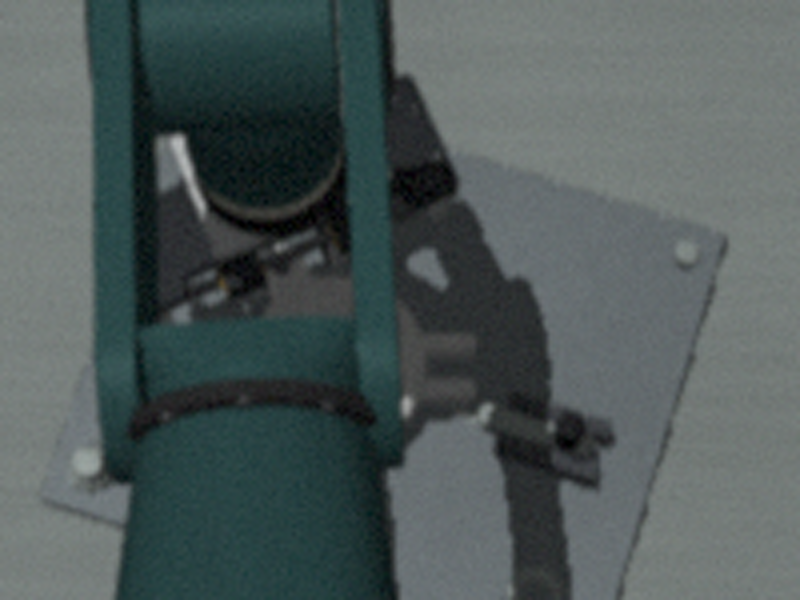

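View pics/w14.png

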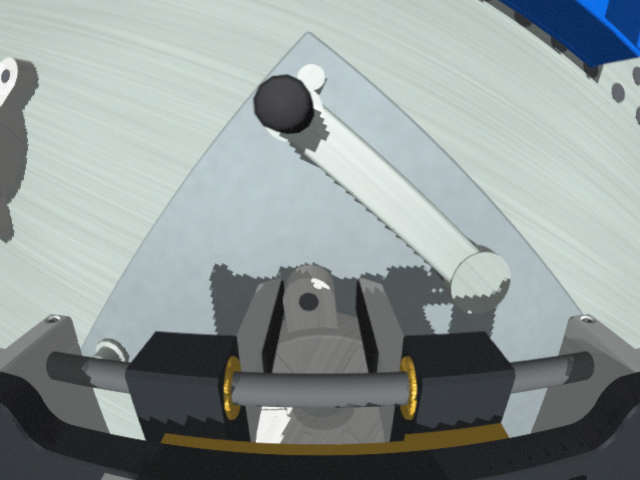

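```bash
cat >> h.py <<'E'
def wonz(g,u,v,z):
    K=g["intrinsics"];dx,dy=u-K[0,2],v-K[1,2];r=np.hypot(dx,dy);th=r/K[0,0]
    d=g["pose"][:3,:3]@np.array([np.sin(th)*dx/r,np.sin(th)*dy/r,np.cos(th)]);o=g["pose"][:3,3];return o+d*(z-o[2])/d[2]
def loc(q):
    c,s_=np.cos(FX[2]),np.sin(FX[2]);d=np.array(q[:2])-C;l=np.array([c*d[0]+s_*d[1],-s_*d[0]+c*d[1]]);return l.round(4),np.hypot(*l).round(4),np.degrees(np.arctan2(l[1],l[0])).round(2)
def eardot(g):
    im=g["frame"][250:345,275:345];m=(im.max(2)<85).astype(np.uint8);n,l,st,c=cv2.connectedComponentsWithStats(m)
    for i in range(1,n):
        w,h,a=st[i,2:5]
        if 100<a<600 and w<28 and h<28: u,v=c[i]+[275,250];print("dot",u.round(1),v.round(1),loc(wonz(g,u,v,.04)))
E
python3 - <<'E'
from h import *
g=cams.grab_frame("wrist");eardot(g)
t=cams.grab_frame("top")
for a in((475,345),(472,388),(474,367)): print(loc(onz(t,200+a[0]/4,130+a[1]/4,.04)))
E
```

```text
dot 308.3 301.4 (array([0.044 , 0.0494]), np.float64(0.0661), np.float64(48.32))
(array([ 0.0355, -0.0702]), np.float64(0.0786), np.float64(-63.19))
(array([ 0.0113, -0.0761]), np.float64(0.0769), np.float64(-81.52))
(array([ 0.0232, -0.0735]), np.float64(0.0771), np.float64(-72.48))
```

drive_tool(
  plan=[
    {"x":0.0003,"y":0.003,"z":0.0,"ax":-0.011,"ay":0.004,"az":0.03,"fingers":-0.2},
    {"x":0.0,"y":0.003,"z":0.0,"ax":0.0,"ay":0.0,"az":0.035,"fingers":-0.2},
    {"x":0.0,"y":0.003,"z":0.0,"ax":0.0,"ay":0.0,"az":0.035,"fingers":-0.2},
    {"x":0.0,"y":0.003,"z":0.0,"ax":0.0,"ay":0.0,"az":0.035,"fingers":-0.2},
    {"x":0.0,"y":0.003,"z":0.0,"ax":0.0,"ay":0.0,"az":0.035,"fingers":-0.2},
    {"x":0.0,"y":0.002,"z":0.0,"ax":0.0,"ay":0.0,"az":0.03,"fingers":-0.2},
    {"x":0.0,"y":0.001,"z":0.0,"ax":0.0,"ay":0.0,"az":0.01,"fingers":-0.2},
    {"x":0.0,"y":0.0,"z":0.0,"ax":0.0,"ay":0.0,"az":0.0,"fingers":-0.2},
  ],
)

```text
t: 14.37
ee_pos: [0.6014, 0.0942, 0.0127]
orientation: [-3.138, -0.001, 0.209]
contact_force: [-0.4, 0.9, -0.2]
width: 0.399
```

```bash
python3 - <<'E'
from h import *
g=cams.grab_frame("wrist");eardot(g);cth();need(*cp(25.3,.013))
g=cams.grab_frame("top");crop(g["frame"],280,180,100,75,8,"t15.png")
E
```

```text
dot 308.6 301.9 (array([0.0533, 0.0384]), np.float64(0.0657), np.float64(35.8))
tool ear angle 30.79 R 0.0653 yaw-ang -1.79
t 14.42 at [0.6014 0.0942 0.0128] yaw 0.209 shift [ 0.0006  0.0063 -0.0003] turn [-0.0037 -0.001   0.0647] F [-0.  -0.1 -0.1] w 0.401
```

View pics/t15.png

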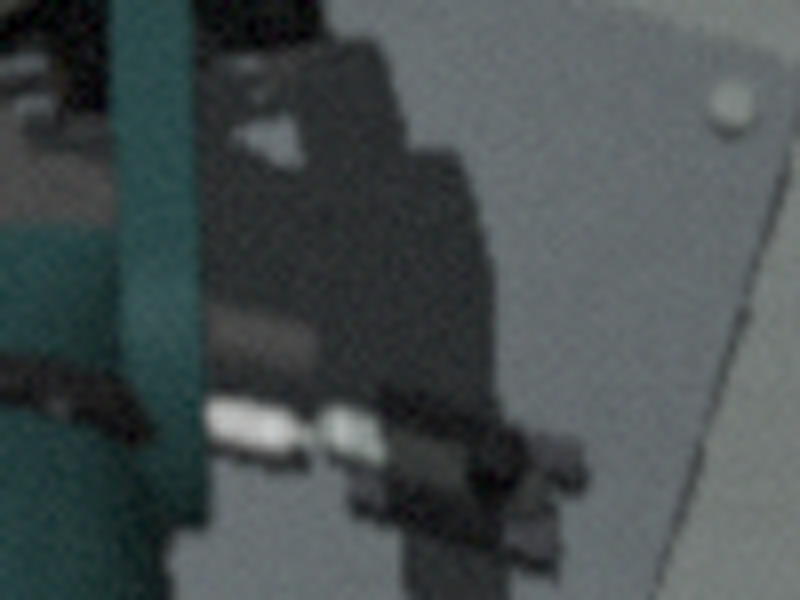

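drive_tool(
  plan=[
    {"x":0.0004,"y":0.002,"z":0.0,"ax":-0.003,"ay":0.0,"az":0.02,"fingers":-0.2},
    {"x":0.0,"y":0.002,"z":0.0,"ax":0.0,"ay":0.0,"az":0.02,"fingers":-0.2},
    {"x":0.0,"y":0.002,"z":0.0,"ax":0.0,"ay":0.0,"az":0.02,"fingers":-0.2},
    {"x":0.0,"y":0.001,"z":0.0,"ax":0.0,"ay":0.0,"az":0.01,"fingers":-0.2},
    {"x":0.0,"y":0.0,"z":0.0,"ax":0.0,"ay":0.0,"az":0.0,"fingers":-0.2},
  ],
)

```text
t: 14.88
ee_pos: [0.603, 0.0879, 0.0127]
orientation: [-3.14, -0.001, 0.134]
contact_force: [-0.8, 1.0, 0.0]
width: 0.399
```

```bash
python3 - <<'E'
from h import *
g=cams.grab_frame("wrist");eardot(g);cth();need(*cp(25.3,.013))
E
```

```text
dot 308.4 302.8 (array([0.0565, 0.0331]), np.float64(0.0655), np.float64(30.37))
tool ear angle 25.19 R 0.0657 yaw-ang -0.46
t 14.93 at [0.603  0.0879 0.0127] yaw 0.134 shift [ 0.0003 -0.0001 -0.0003] turn [-0.0018 -0.0009 -0.0099] F [-0.1  2.2 -0.1] w 0.396
```

drive_tool(
  plan=[
    {"x":0.0,"y":-0.003,"z":0.0,"ax":0.0,"ay":0.0,"az":0.0,"fingers":-0.2},
    {"x":0.0,"y":-0.001,"z":-0.004,"ax":0.0,"ay":0.0,"az":0.0,"fingers":-0.15},
    {"x":0.0,"y":0.0,"z":-0.02,"ax":0.0,"ay":0.0,"az":0.0,"fingers":-0.1},
    {"x":0.0,"y":0.0,"z":-0.035,"ax":0.0,"ay":0.0,"az":0.0,"fingers":-0.1},
    {"x":0.0,"y":0.0,"z":-0.035,"ax":0.0,"ay":0.0,"az":0.0,"fingers":-0.1},
    {"x":0.0,"y":0.0,"z":-0.01,"ax":0.0,"ay":0.0,"az":0.0,"fingers":-0.1},
  ],
)

```text
t: 15.43
ee_pos: [0.6, 0.0898, 0.1156]
orientation: [3.139, 0.008, 0.134]
contact_force: [0.8, 0.1, 1.8]
width: 0.447
```

```bash
python3 - <<'E'
from h import *
need(*W((0,-.15,.12))[:2],.12,1.0)
g=cams.grab_frame("wrist");cv2.imwrite("pics/w16.png",g["frame"][:,:,::-1])
g=cams.grab_frame("side");crop(g["frame"],250,170,133,100,6,"s16.png")
E
```

```text
t 15.43 at [0.6    0.0898 0.1156] yaw 0.134 shift [-0.1256  0.1391 -0.003 ] turn [-0.0013  0.009  -0.8664] F [0.8 0.1 1.8] w 0.447
```

View pics/s16.png

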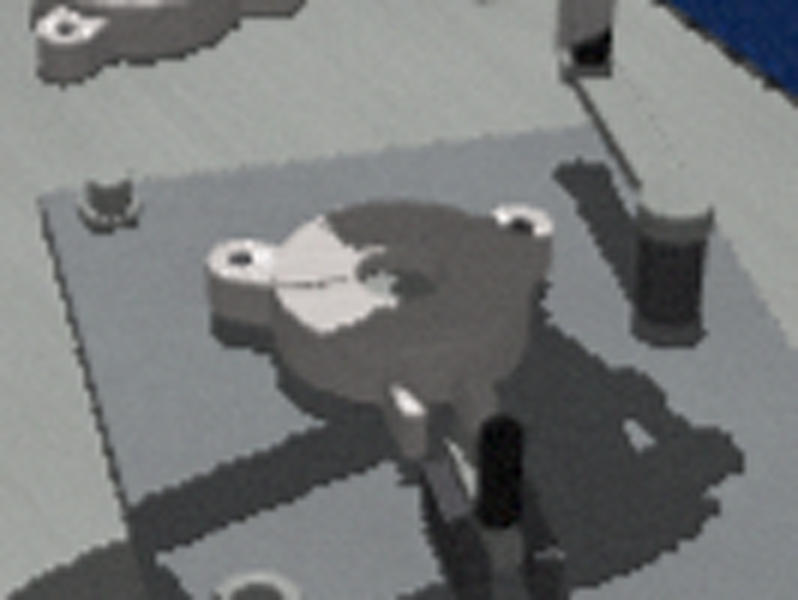

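View pics/w16.png

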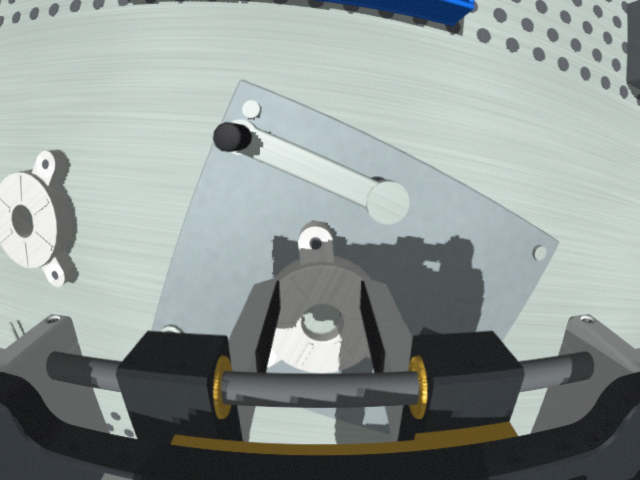

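```bash
python3 - <<'E'
from h import *
q=W((0,-.138,.1));print(q);need(q[0],q[1],.115,FX[2])
E
```

```text
[ 0.49754072 -0.05331988  0.1       ]
t 15.53 at [0.5993 0.0899 0.1129] yaw 0.134 shift [-0.1199  0.1283 -0.0006] turn [0.0043 0.0101 0.4309] F [-0.1 -0.7  0.1] w 0.451
```

drive_tool(
  plan=[
    {"x":-0.012,"y":0.019,"z":0.0,"ax":0.004,"ay":0.01,"az":0.055,"fingers":-0.32},
    {"x":-0.012,"y":0.019,"z":0.0,"ax":0.0,"ay":0.0,"az":0.055,"fingers":-0.32},
    {"x":-0.012,"y":0.019,"z":0.0,"ax":0.0,"ay":0.0,"az":0.055,"fingers":-0.32},
    {"x":-0.012,"y":0.019,"z":0.0,"ax":0.0,"ay":0.0,"az":0.055,"fingers":-0.32},
    {"x":-0.012,"y":0.019,"z":0.0,"ax":0.0,"ay":0.0,"az":0.055,"fingers":-0.32},
    {"x":-0.012,"y":0.019,"z":0.0,"ax":0.0,"ay":0.0,"az":0.055,"fingers":-0.32},
    {"x":-0.009,"y":0.015,"z":0.0,"ax":0.0,"ay":0.0,"az":0.05,"fingers":-0.32},
    {"x":0.0,"y":0.0,"z":0.0,"ax":0.0,"ay":0.0,"az":0.0,"fingers":-0.32},
  ],
)

```text
t: 16.2
ee_pos: [0.5027, -0.0395, 0.0933]
orientation: [3.137, 0.026, -0.262]
contact_force: [0.2, 0.7, -0.5]
width: 0.338
```

```bash
python3 - <<'E'
from h import *
q=W((0,-.138,.1));need(q[0],q[1],.07,FX[2])
g=cams.grab_frame("wrist");cv2.imwrite("pics/w17.png",g["frame"][:,:,::-1])
g=cams.grab_frame("top");crop(g["frame"],200,130,200,150,4,"t17.png")
E
```

```text
t 16.2 at [ 0.5027 -0.0395  0.0933] yaw -0.262 shift [-0.0008  0.0145  0.0234] turn [0.0052 0.0261 0.0355] F [ 0.2  0.7 -0.5] w 0.338
```

View pics/w17.png

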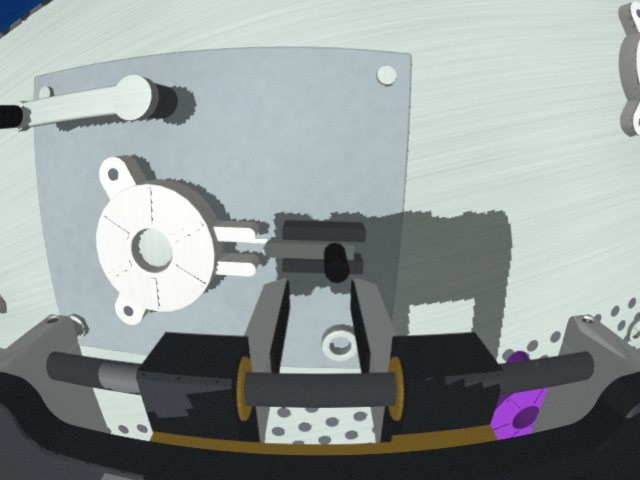

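View pics/t17.png

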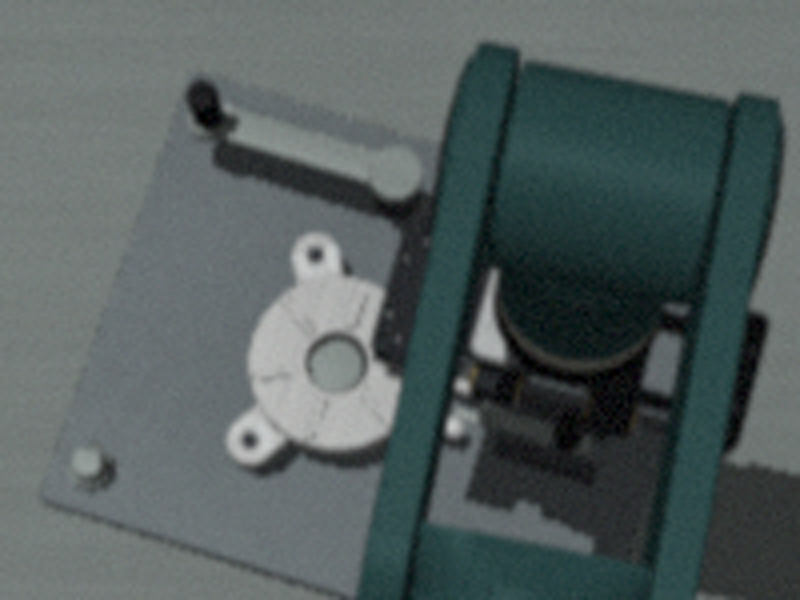

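```bash
python3 - <<'E'
from h import *
g=cams.grab_frame("wrist")
for u,v,z,n in((113,174.5,.04,"ear30"),(129,311,.04,"ear150"),(256,232.5,.04,"pr1"),(252,269,.04,"pr2"),(336,246,.0755,"knob"),(270,246,.0355,"bar")):
    print(n,loc(wonz(g,u,v,z)))
t=cams.grab_frame("top")
for a in((316,255),(249,440)):print(loc(onz(t,200+a[0]/4,130+a[1]/4,.04)))
crop(g["frame"],80,140,280,210,2.85,"w17b.png")
E
```

```text
ear30 (array([0.0563, 0.0356]), np.float64(0.0667), np.float64(32.32))
ear150 (array([-0.0563,  0.0354]), np.float64(0.0664), np.float64(147.85))
pr1 (array([ 0.0149, -0.0756]), np.float64(0.077), np.float64(-78.88))
pr2 (array([-0.0128, -0.0723]), np.float64(0.0734), np.float64(-100.01))
knob (array([ 0.0182, -0.13  ]), np.float64(0.1313), np.float64(-82.05))
bar (array([ 0.0039, -0.085 ]), np.float64(0.0851), np.float64(-87.4))
(array([0.0578, 0.0315]), np.float64(0.0658), np.float64(28.59))
(array([-0.055 ,  0.0334]), np.float64(0.0643), np.float64(148.72))
```

View pics/w17b.png

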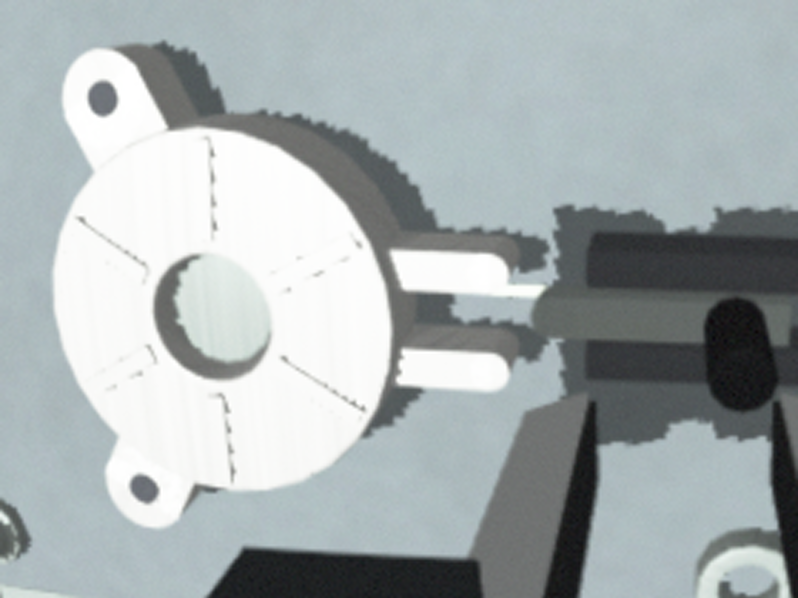

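drive_tool(
  plan=[
    {"x":-0.001,"y":0.011,"z":0.0,"ax":0.005,"ay":0.026,"az":0.035,"fingers":-0.32},
    {"x":0.0,"y":0.001,"z":0.0,"ax":0.0,"ay":0.0,"az":0.0,"fingers":-0.32},
    {"x":0.0,"y":0.0,"z":0.0,"ax":0.0,"ay":0.0,"az":0.0,"fingers":-0.32},
  ],
)

```text
t: 16.65
ee_pos: [0.5038, -0.0461, 0.0941]
orientation: [-3.138, -0.004, -0.287]
contact_force: [-0.2, 0.1, 0.9]
width: 0.341
```

```bash
python3 - <<'E'
from h import *
q=W((0,-.138,.1));need(q[0],q[1],.037,FX[2])
g=cams.grab_frame("wrist");crop(g["frame"],220,190,200,150,4,"w18.png")
print(fproj(g,W((0,-.138,.0755))))
E
```

```text
t 16.65 at [ 0.5038 -0.0461  0.0941] yaw -0.287 shift [-0.0042  0.0089  0.057 ] turn [-0.0037 -0.0037  0.0107] F [-0.2  0.1  0.9] w 0.341
[334.36042863 277.04316738]
```

View pics/w18.png

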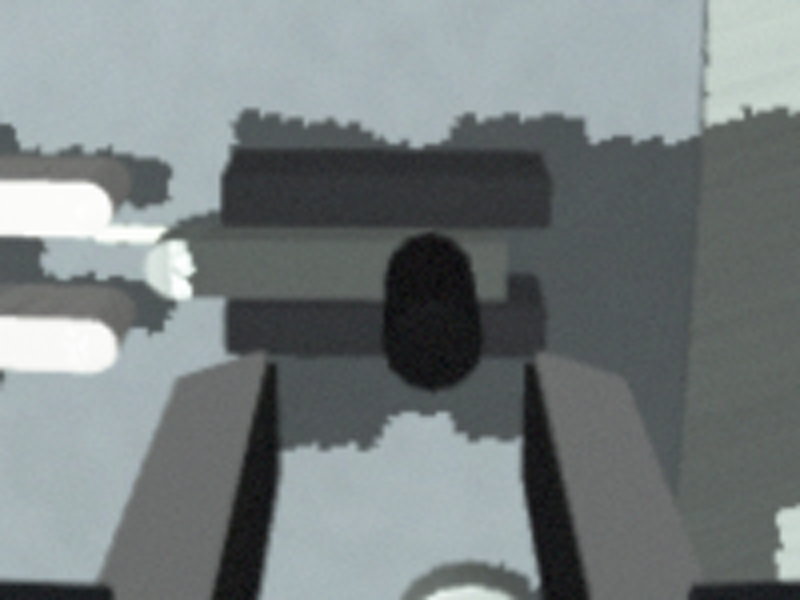

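drive_tool(
  plan=[
    {"x":-0.004,"y":0.006,"z":0.008,"ax":-0.003,"ay":-0.003,"az":0.01,"fingers":-0.32},
    {"x":0.0,"y":0.0,"z":0.01,"ax":0.0,"ay":0.0,"az":0.0,"fingers":-0.32},
    {"x":0.0,"y":0.0,"z":0.0,"ax":0.0,"ay":0.0,"az":0.0,"fingers":-0.32},
  ],
)

```text
t: 16.95
ee_pos: [0.4994, -0.0495, 0.0747]
orientation: [-3.141, -0.001, -0.294]
contact_force: [0.0, -0.5, -0.0]
width: 0.339
```

```bash
python3 - <<'E'
from h import *
q=W((0,-.1355,.1));need(q[0],q[1],.037,FX[2])
g=cams.grab_frame("wrist");crop(g["frame"],220,190,200,150,4,"w19.png")
E
```

```text
t 16.95 at [ 0.4994 -0.0495  0.0747] yaw -0.294 shift [-0.0007  0.0017  0.0377] turn [-0.0009 -0.0008  0.0036] F [ 0.  -0.5 -0. ] w 0.339
```

View pics/w19.png

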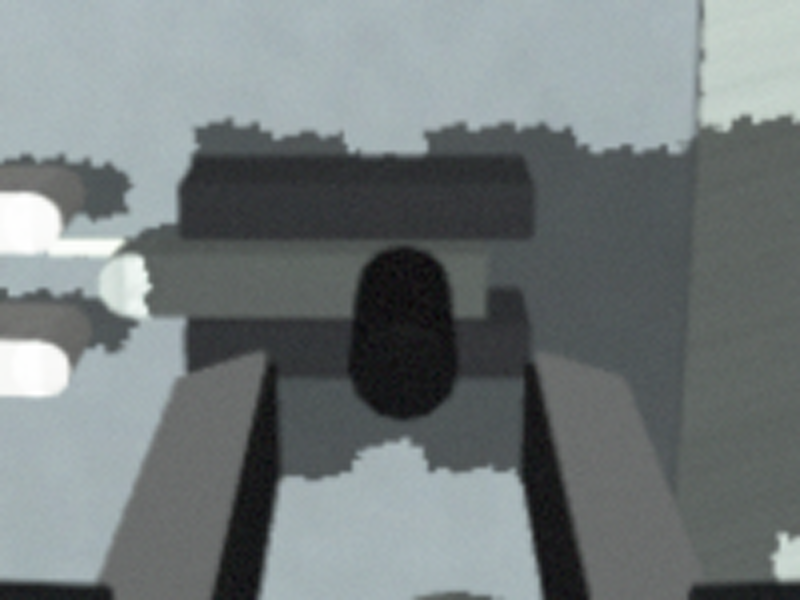

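drive_tool(
  plan=[
    {"x":0.0,"y":0.0,"z":0.012,"ax":0.0,"ay":0.0,"az":0.003,"fingers":-0.32},
    {"x":0.0,"y":0.0,"z":0.013,"ax":0.0,"ay":0.0,"az":0.0,"fingers":-0.32},
    {"x":0.0,"y":0.0,"z":0.01,"ax":0.0,"ay":0.0,"az":0.0,"fingers":-0.32},
    {"x":0.0,"y":0.0,"z":0.0,"ax":0.0,"ay":0.0,"az":0.0,"fingers":-0.32},
  ],
)

```text
t: 17.33
ee_pos: [0.5007, -0.0493, 0.0392]
orientation: [-3.14, -0.003, -0.296]
contact_force: [0.7, 0.4, -0.5]
width: 0.342
```

```bash
python3 - <<'E'
from h import *
q=W((0,-.1355,.1));need(q[0],q[1],.037,FX[2]);print(loc(robot.state()["ee_pos"]))
g=cams.grab_frame("wrist");crop(g["frame"],220,190,200,150,4,"w20.png")
E
```

```text
t 17.33 at [ 0.5007 -0.0493  0.0392] yaw -0.296 shift [-0.0018  0.0023  0.0022] turn [-0.0012 -0.0028  0.0014] F [ 0.7  0.4 -0.5] w 0.342
(array([ 0.0018, -0.1332]), np.float64(0.1332), np.float64(-89.21))
```

View pics/w20.png

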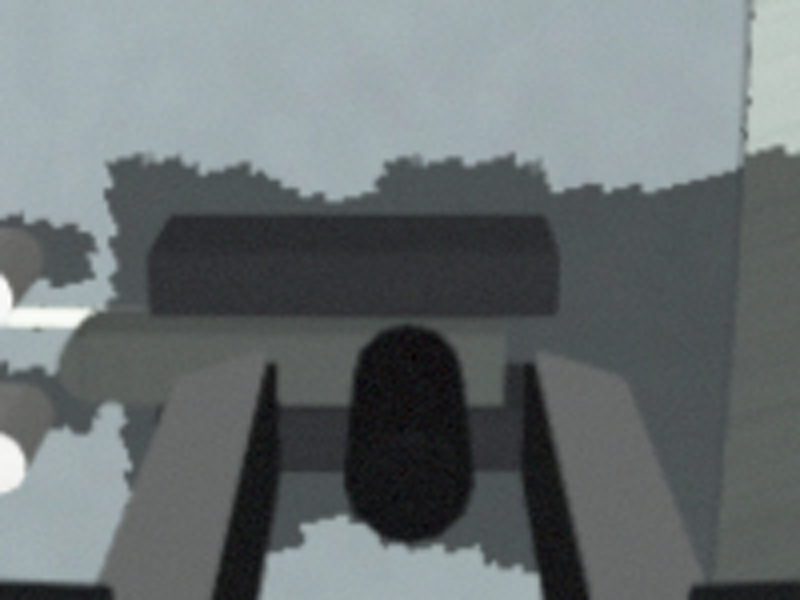

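drive_tool(
  plan=[
    {"x":-0.001,"y":-0.004,"z":0.0,"ax":0.0,"ay":0.0,"az":0.0,"fingers":-0.32},
    {"x":0.0,"y":-0.004,"z":0.0,"ax":0.0,"ay":0.0,"az":0.0,"fingers":-0.32},
    {"x":0.0,"y":-0.004,"z":0.0,"ax":0.0,"ay":0.0,"az":0.0,"fingers":-0.32},
    {"x":0.0,"y":-0.004,"z":0.0,"ax":0.0,"ay":0.0,"az":0.0,"fingers":-0.32},
    {"x":0.0,"y":-0.004,"z":0.0,"ax":0.0,"ay":0.0,"az":0.0,"fingers":-0.32},
  ],
)

```text
t: 17.8
ee_pos: [0.5068, -0.0302, 0.0418]
orientation: [3.14, -0.006, -0.297]
contact_force: [-0.3, -0.3, -1.1]
width: 0.339
```

```bash
python3 - <<'E'
from h import *
q=W((0,-.1,.1));need(q[0],q[1],.037,FX[2]);print(loc(robot.state()["ee_pos"]))
g=cams.grab_frame("wrist");cv2.imwrite("pics/w21.png",g["frame"][:,:,::-1])
E
```

```text
t 17.8 at [ 0.5068 -0.0302  0.0418] yaw -0.297 shift [-0.0021 -0.0132  0.0048] turn [ 0.0016 -0.0057  0.0004] F [-0.3 -0.3 -1.1] w 0.339
(array([ 0.0021, -0.1132]), np.float64(0.1132), np.float64(-88.93))
```

View pics/w21.png

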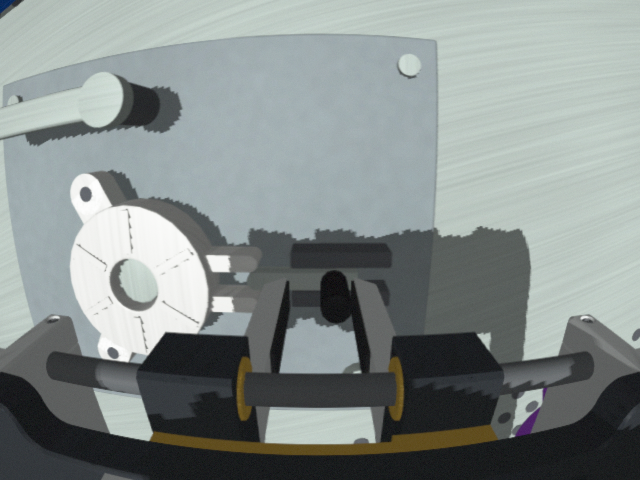

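drive_tool(
  plan=[
    {"x":-0.001,"y":-0.003,"z":0.003,"ax":0.0,"ay":-0.005,"az":0.0,"fingers":-0.32},
    {"x":0.0,"y":-0.003,"z":0.0,"ax":0.0,"ay":0.0,"az":0.0,"fingers":-0.32},
    {"x":0.0,"y":-0.003,"z":0.0,"ax":0.0,"ay":0.0,"az":0.0,"fingers":-0.32},
    {"x":0.0,"y":-0.003,"z":0.0,"ax":0.0,"ay":0.0,"az":0.0,"fingers":-0.32},
  ],
)

```text
t: 18.18
ee_pos: [0.5106, -0.0175, 0.0398]
orientation: [3.139, -0.003, -0.296]
contact_force: [-3.6, -8.6, -0.1]
width: 0.341
```

```bash
python3 - <<'E'
from h import *
q=W((0,-.1,.1));need(q[0],q[1],.037,FX[2]);print(loc(robot.state()["ee_pos"]))
g=cams.grab_frame("wrist");crop(g["frame"],140,180,266,200,3,"w22.png")
E
```

```text
t 18.18 at [ 0.5106 -0.0175  0.0398] yaw -0.296 shift [-0.002   0.      0.0028] turn [ 0.0028 -0.0028  0.0014] F [-3.6 -8.6 -0.1] w 0.341
(array([ 0.002, -0.1  ]), np.float64(0.1), np.float64(-88.85))
```

View pics/w22.png

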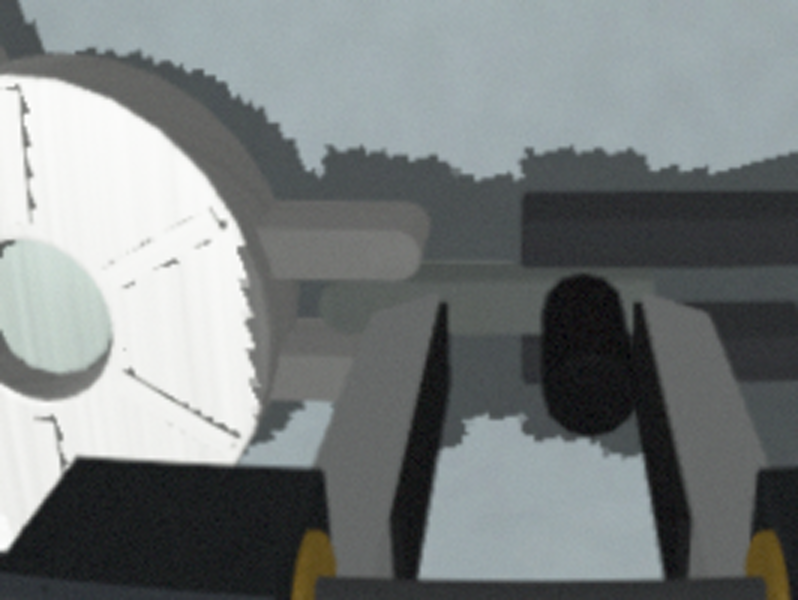

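drive_tool(
  plan=[
    {"x":0.0,"y":-0.003,"z":0.0,"ax":0.0,"ay":0.0,"az":0.0,"fingers":-0.32},
    {"x":0.0,"y":-0.003,"z":0.0,"ax":0.0,"ay":0.0,"az":0.0,"fingers":-0.32},
  ],
)

```text
t: 18.4
ee_pos: [0.5105, -0.0179, 0.0396]
orientation: [3.124, -0.002, -0.296]
contact_force: [-3.6, -10.3, 0.1]
width: 0.342
```

```bash
python3 - <<'E'
from h import *
q=W((0,-.1,.1));need(q[0],q[1],.037,FX[2]);print(loc(robot.state()["ee_pos"]))
E
```

```text
t 18.4 at [ 0.5105 -0.0179  0.0396] yaw -0.296 shift [-0.002  -0.0004  0.0026] turn [ 0.0177 -0.0021  0.0013] F [ -3.6 -10.3   0.1] w 0.342
(array([ 0.002 , -0.1004]), np.float64(0.1004), np.float64(-88.87))
```

drive_tool(
  plan=[
    {"x":0.0,"y":0.004,"z":0.0,"ax":0.015,"ay":0.0,"az":0.0,"fingers":-0.32},
    {"x":0.0,"y":0.003,"z":0.0,"ax":0.0,"ay":0.0,"az":0.0,"fingers":-0.32},
    {"x":0.0,"y":0.0,"z":-0.005,"ax":0.0,"ay":0.0,"az":0.0,"fingers":-0.32},
    {"x":0.0,"y":0.0,"z":-0.025,"ax":0.0,"ay":0.0,"az":0.0,"fingers":-0.32},
    {"x":0.0,"y":0.0,"z":-0.03,"ax":0.0,"ay":0.0,"az":0.0,"fingers":-0.32},
    {"x":-0.03,"y":0.0,"z":-0.02,"ax":0.0,"ay":0.0,"az":0.0,"fingers":-0.32},
    {"x":-0.03,"y":0.0,"z":0.0,"ax":0.0,"ay":0.0,"az":0.0,"fingers":-0.32},
    {"x":-0.01,"y":0.0,"z":0.0,"ax":0.0,"ay":0.0,"az":0.0,"fingers":-0.32},
  ],
)

```text
t: 19.07
ee_pos: [0.442, -0.0002, 0.1237]
orientation: [-3.132, -0.0, -0.298]
contact_force: [-0.7, -0.1, -1.6]
width: 0.34
```

```bash
python3 - <<'E'
from h import *
need(*kp(1.59,.115))
g=cams.grab_frame("wrist");cv2.imwrite("pics/w23.png",g["frame"][:,:,::-1])
crop(g["frame"],140,140,266,200,3,"w23b.png")
g=cams.grab_frame("side");crop(g["frame"],250,170,133,100,6,"s23.png")
E
```

```text
t 19.07 at [ 4.420e-01 -2.000e-04  1.237e-01] yaw -0.298 shift [ 0.1826 -0.2145  0.0108] turn [-0.0074 -0.0078 -1.5522] F [-0.7 -0.1 -1.6] w 0.34
```

View pics/w23.png

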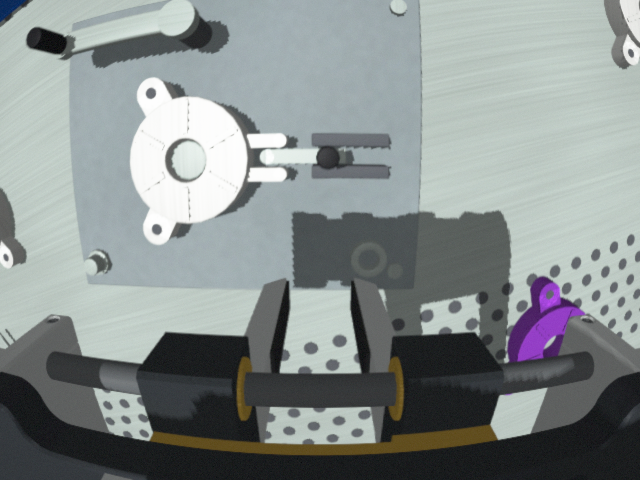

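View pics/s23.png

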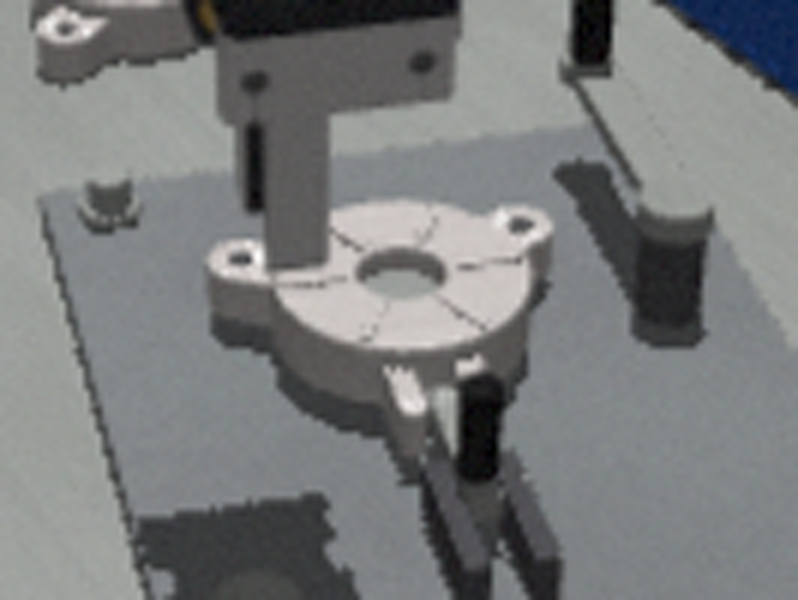

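```bash
python3 - <<'E'
from h import *
g=cams.grab_frame("wrist")
for u,v,z,n in((259.5,157,.03,"nose"),(186,160,.038,"spig"),(151.5,93.5,.04,"e30"),(156.5,230,.04,"e150"),(329,157,.0755,"knob"),(287,141,.04,"p1"),(287,174.5,.04,"p2"),(44,40,.1,"kknob")): print(n,loc(wonz(g,u,v,z)))
E
```

```text
nose (array([ 0.0003, -0.0549]), np.float64(0.0549), np.float64(-89.71))
spig (array([0.0005, 0.0039]), np.float64(0.004), np.float64(82.78))
e30 (array([0.057 , 0.0327]), np.float64(0.0657), np.float64(29.82))
e150 (array([-0.0562,  0.0343]), np.float64(0.0658), np.float64(148.59))
knob (array([ 0.0014, -0.1088]), np.float64(0.1088), np.float64(-89.27))
p1 (array([ 0.0124, -0.0778]), np.float64(0.0787), np.float64(-80.92))
p2 (array([-0.0132, -0.0775]), np.float64(0.0786), np.float64(-99.63))
kknob (array([0.1036, 0.0999]), np.float64(0.144), np.float64(43.96))
```

View pics/w23b.png

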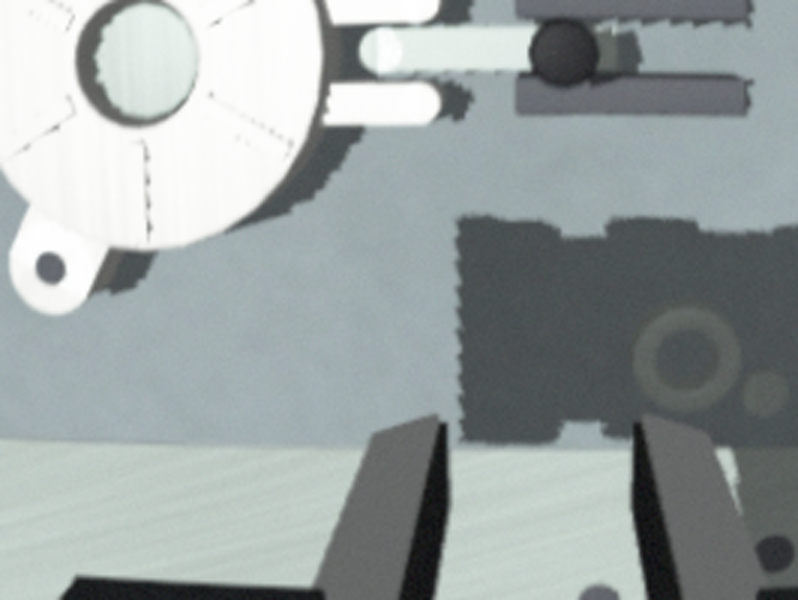

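drive_tool(
  plan=[
    {"x":0.022,"y":-0.002,"z":0.0,"ax":-0.007,"ay":-0.007,"az":-0.113,"fingers":-0.32},
    {"x":0.022,"y":-0.002,"z":0.0,"ax":0.0,"ay":0.0,"az":-0.113,"fingers":-0.32},
    {"x":0.022,"y":-0.002,"z":0.0,"ax":0.0,"ay":0.0,"az":-0.113,"fingers":-0.32},
    {"x":0.022,"y":-0.002,"z":0.0,"ax":0.0,"ay":0.0,"az":-0.113,"fingers":-0.32},
    {"x":0.022,"y":-0.002,"z":0.0,"ax":0.0,"ay":0.0,"az":-0.113,"fingers":-0.32},
    {"x":0.022,"y":-0.002,"z":0.0,"ax":0.0,"ay":0.0,"az":-0.113,"fingers":-0.32},
    {"x":0.022,"y":-0.002,"z":0.0,"ax":0.0,"ay":0.0,"az":-0.113,"fingers":-0.32},
  ],
)

```text
t: 19.8
ee_pos: [0.6011, 0.0197, 0.1185]
orientation: [-3.134, 0.003, 0.525]
contact_force: [-0.4, -0.2, 0.4]
width: 0.342
```

```bash
python3 - <<'E'
from h import *
need(*kp(1.54,.115))
E
```

```text
t 19.8 at [0.6011 0.0197 0.1185] yaw 0.525 shift [ 0.1302 -0.0787  0.0038] turn [-8.600e-03 -6.000e-04 -7.794e-01] F [-0.4 -0.2  0.4] w 0.342
```

drive_tool(
  plan=[
    {"x":0.022,"y":-0.0034,"z":0.0,"ax":-0.008,"ay":0.0,"az":-0.111,"fingers":-0.32},
    {"x":0.022,"y":-0.0034,"z":0.0,"ax":0.0,"ay":0.0,"az":-0.111,"fingers":-0.32},
    {"x":0.022,"y":-0.0034,"z":0.0,"ax":0.0,"ay":0.0,"az":-0.111,"fingers":-0.32},
    {"x":0.022,"y":-0.0034,"z":0.0,"ax":0.0,"ay":0.0,"az":-0.111,"fingers":-0.32},
    {"x":0.022,"y":-0.0034,"z":0.0,"ax":0.0,"ay":0.0,"az":-0.111,"fingers":-0.32},
    {"x":0.022,"y":-0.0034,"z":0.0,"ax":0.0,"ay":0.0,"az":-0.111,"fingers":-0.32},
    {"x":0.015,"y":-0.0034,"z":0.0,"ax":0.0,"ay":0.0,"az":-0.1,"fingers":-0.32},
    {"x":0.0,"y":0.0,"z":0.0,"ax":0.0,"ay":0.0,"az":0.0,"fingers":-0.32},
  ],
)

```text
t: 20.47
ee_pos: [0.6905, 0.1496, 0.103]
orientation: [-3.129, -0.0, 1.33]
contact_force: [0.3, 0.5, -0.7]
width: 0.339
```

```bash
python3 - <<'E'
from h import *
need(*kp(1.54,.1))
g=cams.grab_frame("wrist");crop(g["frame"],187,190,266,200,3,"w24.png")
E
```

```text
t 20.47 at [0.6905 0.1496 0.103 ] yaw 1.33 shift [-0.0006 -0.0166  0.0032] turn [-0.0124 -0.0002  0.0257] F [ 0.3  0.5 -0.7] w 0.339
```

View pics/w24.png

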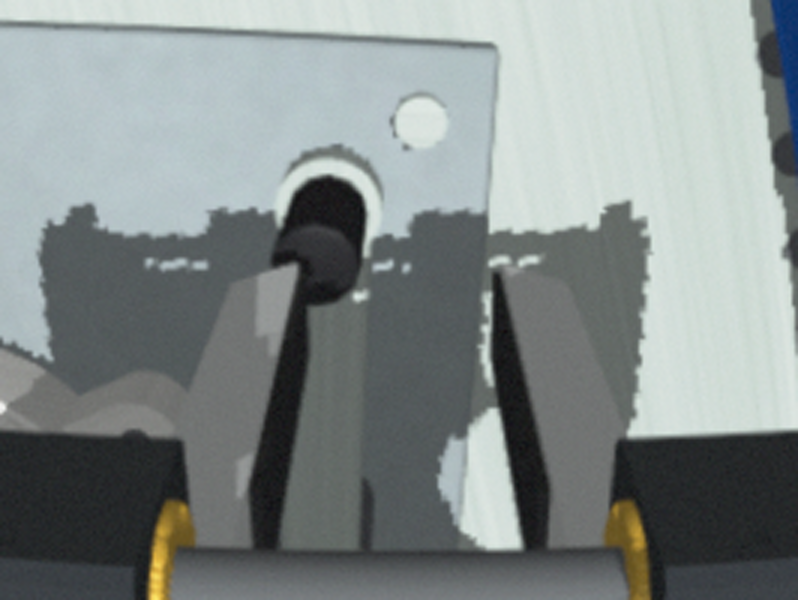

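drive_tool(
  plan=[
    {"x":-0.001,"y":-0.014,"z":0.0,"ax":-0.012,"ay":0.0,"az":0.025,"fingers":-0.32},
    {"x":0.0,"y":-0.001,"z":0.0,"ax":0.0,"ay":0.0,"az":0.0,"fingers":-0.32},
    {"x":0.0,"y":0.0,"z":0.0,"ax":0.0,"ay":0.0,"az":0.0,"fingers":-0.32},
  ],
)

```text
t: 20.77
ee_pos: [0.6758, 0.1478, 0.099]
orientation: [-3.138, 0.004, 1.291]
contact_force: [-0.2, -1.1, -0.2]
width: 0.34
```

```bash
python3 - <<'E'
from h import *
need(*kp(1.54,.058));kth()
g=cams.grab_frame("wrist");crop(g["frame"],187,190,266,200,3,"w25.png")
E
```

```text
t 20.77 at [0.6758 0.1478 0.099 ] yaw 1.291 shift [ 0.0047 -0.0028  0.041 ] turn [-0.0037  0.0044 -0.0134] F [-0.2 -1.1 -0.2] w 0.34
tool keeper th 1.567 R 0.1054 yawth 1.553
```

View pics/w25.png

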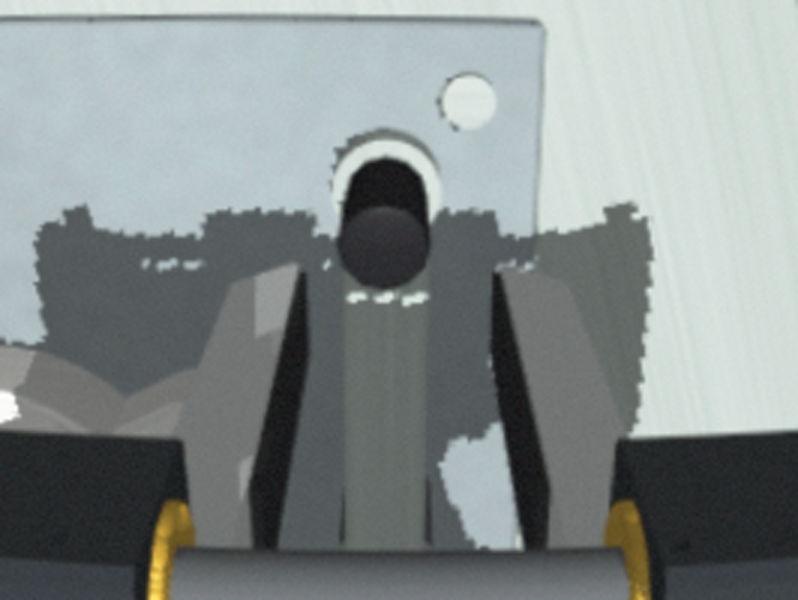

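drive_tool(
  plan=[
    {"x":0.005,"y":-0.0025,"z":0.01,"ax":-0.003,"ay":0.004,"az":-0.01,"fingers":-0.32},
    {"x":0.0,"y":0.0,"z":0.013,"ax":0.0,"ay":0.0,"az":0.0,"fingers":-0.32},
    {"x":0.0,"y":0.0,"z":0.012,"ax":0.0,"ay":0.0,"az":0.0,"fingers":-0.32},
    {"x":0.0,"y":0.0,"z":0.0,"ax":0.0,"ay":0.0,"az":0.0,"fingers":-0.32},
  ],
)

```text
t: 21.15
ee_pos: [0.6767, 0.1508, 0.0617]
orientation: [3.14, -0.001, 1.297]
contact_force: [-0.4, -0.7, -0.3]
width: 0.339
```

```bash
python3 - <<'E'
from h import *
need(*kp(1.54,.058));kth()
g=cams.grab_frame("wrist");crop(g["frame"],187,190,266,200,3,"w26.png")
E
```

```text
t 21.15 at [0.6767 0.1508 0.0617] yaw 1.297 shift [ 0.0015 -0.0029  0.0037] turn [ 0.002  -0.0008 -0.0074] F [-0.4 -0.7 -0.3] w 0.339
tool keeper th 1.567 R 0.1086 yawth 1.547
```

View pics/w26.png

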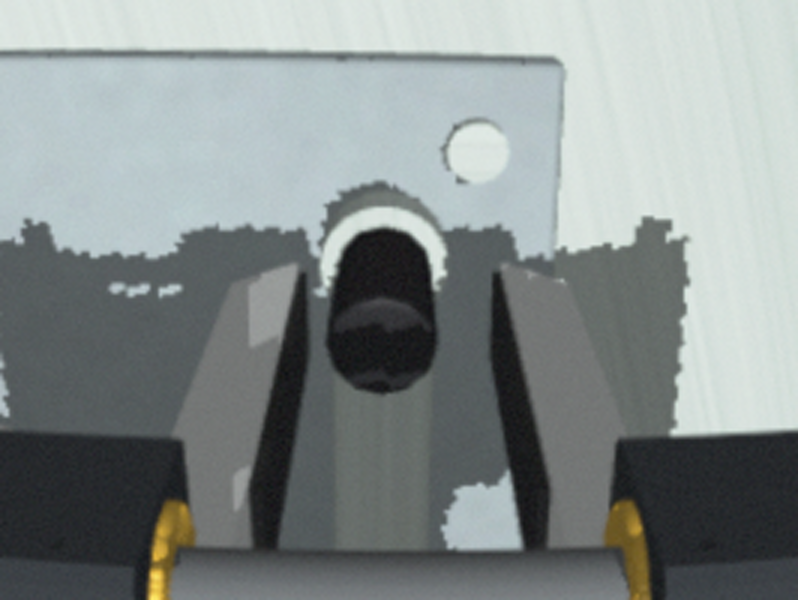

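drive_tool(
  plan=[
    {"x":0.001,"y":-0.009,"z":0.003,"ax":0.0,"ay":0.0,"az":-0.08,"fingers":-0.32},
    {"x":-0.0004,"y":-0.0095,"z":0.0,"ax":0.0,"ay":0.0,"az":-0.08,"fingers":-0.32},
    {"x":-0.0004,"y":-0.0095,"z":0.0,"ax":0.0,"ay":0.0,"az":-0.08,"fingers":-0.32},
    {"x":-0.0004,"y":-0.0095,"z":0.0,"ax":0.0,"ay":0.0,"az":-0.08,"fingers":-0.32},
    {"x":-0.0004,"y":-0.0095,"z":0.0,"ax":0.0,"ay":0.0,"az":-0.08,"fingers":-0.32},
    {"x":-0.0004,"y":-0.0095,"z":0.0,"ax":0.0,"ay":0.0,"az":-0.08,"fingers":-0.32},
  ],
)

```text
t: 21.7
ee_pos: [0.6244, 0.1539, 0.0582]
orientation: [3.131, -0.0, 1.797]
contact_force: [1.3, 0.6, -0.9]
width: 0.339
```

```bash
python3 - <<'E'
from h import *
need(*kp(.9,.06));kth()
E
```

```text
t 21.7 at [0.6244 0.1539 0.0582] yaw 1.797 shift [-0.0001 -0.0198 -0.002 ] turn [ 0.0106  0.0005 -0.1478] F [ 1.3  0.6 -0.9] w 0.339
tool keeper th 1.081 R 0.109 yawth 1.048
```

drive_tool(
  plan=[
    {"x":0.0,"y":-0.009,"z":-0.002,"ax":0.01,"ay":0.0,"az":-0.075,"fingers":-0.32},
    {"x":-0.0004,"y":-0.0095,"z":0.0,"ax":0.0,"ay":0.0,"az":-0.08,"fingers":-0.32},
    {"x":-0.0004,"y":-0.0095,"z":0.0,"ax":0.0,"ay":0.0,"az":-0.08,"fingers":-0.32},
    {"x":-0.0004,"y":-0.0095,"z":0.0,"ax":0.0,"ay":0.0,"az":-0.08,"fingers":-0.32},
    {"x":-0.0004,"y":-0.0095,"z":0.0,"ax":0.0,"ay":0.0,"az":-0.08,"fingers":-0.32},
    {"x":-0.0004,"y":-0.0095,"z":0.0,"ax":0.0,"ay":0.0,"az":-0.08,"fingers":-0.32},
    {"x":-0.0004,"y":-0.0095,"z":0.0,"ax":0.0,"ay":0.0,"az":-0.08,"fingers":-0.32},
  ],
)

```text
t: 22.28
ee_pos: [0.5685, 0.1243, 0.0614]
orientation: [3.131, 0.003, 2.383]
contact_force: [0.6, -0.0, -1.0]
width: 0.341
```

```bash
python3 - <<'E'
from h import *
need(*kp(-.06,.06));kth()
g=cams.grab_frame("wrist");crop(g["frame"],187,190,266,200,3,"w27.png")
E
```

```text
t 22.28 at [0.5685 0.1243 0.0614] yaw 2.383 shift [-0.0136 -0.0582  0.0008] turn [ 0.0096  0.0055 -0.522 ] F [ 0.6 -0.  -1. ] w 0.341
tool keeper th 0.493 R 0.109 yawth 0.462
```

View pics/w27.png

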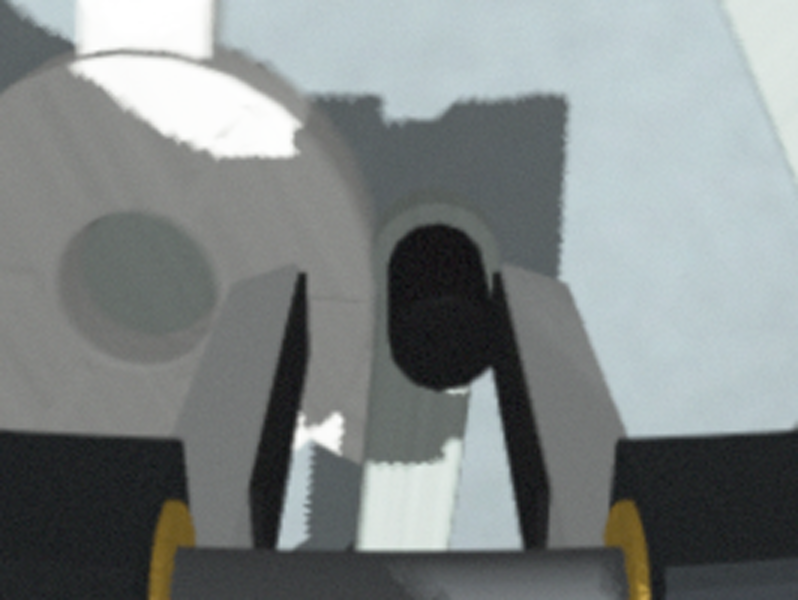

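drive_tool(
  plan=[
    {"x":0.0,"y":-0.009,"z":0.001,"ax":0.009,"ay":0.005,"az":-0.075,"fingers":-0.32},
    {"x":-0.0004,"y":-0.0095,"z":0.0,"ax":0.0,"ay":0.0,"az":-0.08,"fingers":-0.32},
    {"x":-0.0004,"y":-0.009,"z":0.0,"ax":0.0,"ay":0.0,"az":-0.08,"fingers":-0.32},
    {"x":-0.0004,"y":-0.008,"z":0.0,"ax":0.0,"ay":0.0,"az":-0.07,"fingers":-0.32},
    {"x":-0.0002,"y":-0.006,"z":0.0,"ax":0.0,"ay":0.0,"az":-0.05,"fingers":-0.32},
    {"x":-0.0002,"y":-0.005,"z":0.0,"ax":0.0,"ay":0.0,"az":-0.04,"fingers":-0.32},
    {"x":0.0,"y":-0.004,"z":0.0,"ax":0.0,"ay":0.0,"az":-0.04,"fingers":-0.32},
  ],
)

```text
t: 22.92
ee_pos: [0.5435, 0.082, 0.0621]
orientation: [3.134, 0.001, 2.828]
contact_force: [-0.5, 1.5, -1.4]
width: 0.34
```

```bash
python3 - <<'E'
from h import *
need(*kp(-.06,.06));kth()
E
```

```text
t 22.92 at [0.5435 0.082  0.0621] yaw 2.828 shift [ 0.002  -0.0104  0.002 ] turn [ 0.0078  0.0017 -0.0764] F [-0.5  1.5 -1.4] w 0.34
tool keeper th 0.035 R 0.1077 yawth 0.016
```

drive_tool(
  plan=[
    {"x":0.0,"y":-0.004,"z":0.001,"ax":0.007,"ay":0.0,"az":-0.03,"fingers":-0.32},
    {"x":0.0,"y":-0.004,"z":0.0,"ax":0.0,"ay":0.0,"az":-0.02,"fingers":-0.32},
    {"x":0.0,"y":-0.004,"z":0.0,"ax":0.0,"ay":0.0,"az":0.0,"fingers":-0.32},
    {"x":0.0,"y":-0.003,"z":0.0,"ax":0.0,"ay":0.0,"az":0.0,"fingers":-0.32},
  ],
)

```text
t: 23.25
ee_pos: [0.5413, 0.0724, 0.0618]
orientation: [3.129, 0.003, 2.874]
contact_force: [1.7, 10.6, -3.9]
width: 0.342
```

```bash
python3 - <<'E'
from h import *
need(*kp(-.06,.06));kth()
E
```

```text
t 23.25 at [0.5413 0.0724 0.0618] yaw 2.874 shift [ 0.0029 -0.0005  0.0018] turn [ 0.013   0.0027 -0.0304] F [ 1.7 10.6 -3.9] w 0.342
tool keeper th 6.226 R 0.1071 yawth -0.03
```

drive_tool(
  plan=[
    {"x":0.0,"y":0.004,"z":0.0,"ax":0.01,"ay":0.0,"az":0.0,"fingers":-0.32},
    {"x":0.0,"y":0.002,"z":-0.005,"ax":0.0,"ay":0.0,"az":0.0,"fingers":-0.32},
    {"x":0.0,"y":0.0,"z":-0.02,"ax":0.0,"ay":0.0,"az":0.0,"fingers":-0.3},
    {"x":0.0,"y":0.0,"z":-0.035,"ax":0.0,"ay":0.0,"az":0.0,"fingers":-0.3},
    {"x":0.0,"y":0.0,"z":-0.035,"ax":0.0,"ay":0.0,"az":0.0,"fingers":-0.3},
    {"x":0.035,"y":0.0,"z":-0.02,"ax":0.0,"ay":0.0,"az":0.0,"fingers":-0.3},
    {"x":0.035,"y":0.0,"z":0.0,"ax":0.0,"ay":0.0,"az":0.0,"fingers":-0.3},
    {"x":0.02,"y":0.0,"z":0.0,"ax":0.0,"ay":0.0,"az":0.0,"fingers":-0.3},
  ],
)

```text
t: 23.92
ee_pos: [0.4573, 0.1008, 0.1821]
orientation: [-3.136, 0.001, 2.86]
contact_force: [-0.1, 0.5, -0.1]
width: 0.348
```

drive_tool(
  plan=[
    {"x":0.035,"y":0.0,"z":0.0,"ax":0.0,"ay":0.0,"az":0.0,"fingers":-0.3},
    {"x":0.035,"y":0.0,"z":0.0,"ax":0.0,"ay":0.0,"az":0.0,"fingers":-0.3},
    {"x":0.02,"y":0.0,"z":0.0,"ax":0.0,"ay":0.0,"az":0.0,"fingers":-0.3},
    {"x":0.0,"y":0.0,"z":0.0,"ax":0.0,"ay":0.0,"az":0.0,"fingers":-0.3},
    {"x":0.0,"y":0.0,"z":0.0,"ax":0.0,"ay":0.0,"az":0.0,"fingers":-0.3},
  ],
)

```text
t: 24.33
ee_pos: [0.3671, 0.1263, 0.1885]
orientation: [-3.137, 0.013, 2.856]
contact_force: [-0.3, 0.2, -0.1]
width: 0.354
```

```bash
python3 - <<'E'
from h import *
print(robot.state()["ee_pos"],robot.state()["contact_force"])
g=cams.grab_frame("wrist");cv2.imwrite("pics/w28.png",g["frame"][:,:,::-1])
g=cams.grab_frame("top");crop(g["frame"],200,130,200,150,4,"t28.png")
g=cams.grab_frame("side");crop(g["frame"],245,150,180,135,4.4,"s28.png")
E
```

```text
[0.36714918 0.12629437 0.18847489] [-0.27424852  0.16027327 -0.07891031]
```

View pics/w28.png

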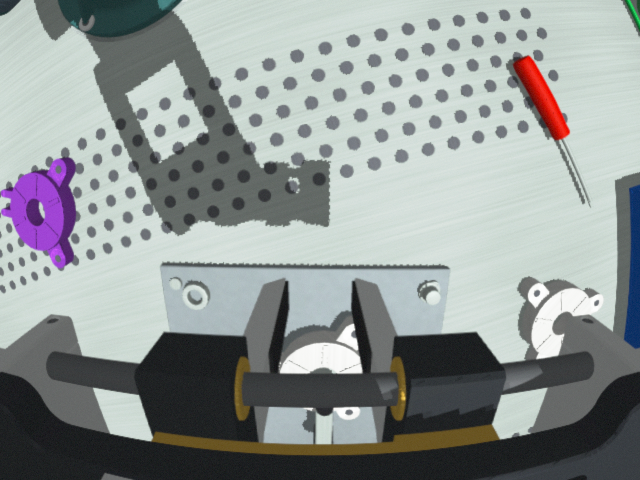

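View pics/t28.png

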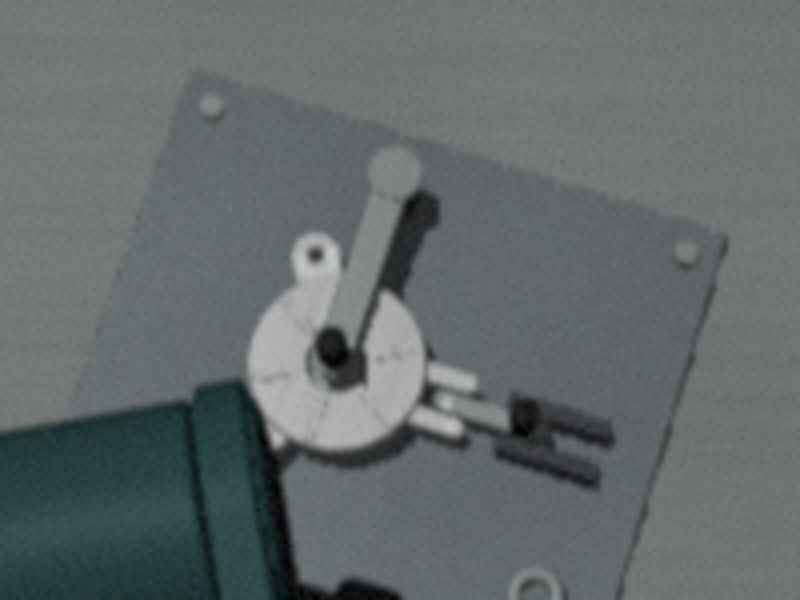

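View pics/s28.png

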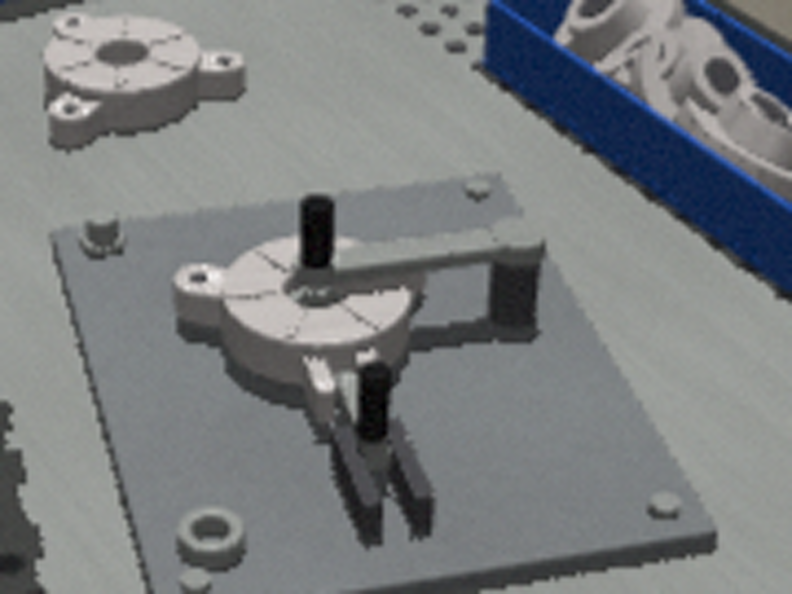

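```bash
python3 - <<'E'
from h import *
t=cams.grab_frame("top")
f=lambda a,z:onz(t,200+a[0]/4,130+a[1]/4,z)
k,h=f((332,342),.1),f((396,168),.064)
print("keeper",loc(k),loc(h));v=loc(k)[0]-loc(h)[0];print("theta",np.arctan2(v[1],-v[0]))
print("lock knob",loc(f((526,408),.0755)),"nose",loc(f((441,400),.0325)))
p=[loc(f(a,.04))[0] for a in((476,382),(464,430))];print("prongs",p,"mid",(p[0]+p[1])/2)
print(robot.state()["joint_velocities"].round(3))
workorder.job_done()
E
```

```text
keeper (array([-0.0002, -0.0002]), np.float64(0.0003), np.float64(-132.65)) (array([0.1134, 0.0014]), np.float64(0.1134), np.float64(0.71))
theta -0.01408357582286019
lock knob (array([ 0.0023, -0.1092]), np.float64(0.1092), np.float64(-88.8)) nose (array([ 0.001 , -0.0611]), np.float64(0.0612), np.float64(-89.09))
prongs [array([ 0.0153, -0.0772]), array([-0.0129, -0.0791])] mid [ 0.0012  -0.07815]
[-0.004  0.011  0.005  0.004  0.001 -0.   ]
the job is handed in; nothing more can be done
```

The job is done and handed in at about 24 s. I swung the keeper arm clear and turned the cover about 131° clockwise by pushing one plain ear with the jaws unclamped. I then slid the lock bar to its stop in the fork, swung the keeper arm back over the cover to its stop, and backed the robot away.

| Last camera check | Measured | Limit |
|---|---|---|
| Keeper arm angle | about 0 rad (−0.01) | 0.12 rad |
| Lock knob distance from the axis | 109 mm (110 mm when home) | – |
| Lock bar travel | about 27 mm | 24 mm minimum |
| Fork middle, sideways off the lock line | about 1 mm | 6 mm |

- **Cover and bystanders:** The cover looks flat on the rest. The bush, the collar, the scraper and the nearby spare look unmoved. I did not check the other spare or the spanner in the final pictures.
- **Missed first swing:** The first keeper swing went over the knob without touching it. The fingertips really stand about 29 mm higher than the reported tool position implies. I measured this in the side and wrist views and lowered the tool accordingly.
- **Lock bar disagreement:** The wrist view put the nose about 59 mm from the spigot axis, and the top view put it about 61 mm. This is within calibration error, and both mean the bar is home.
- **Forces:** The wrist force sensor showed about 2 N while I turned the cover, and about 11 N against the lock and keeper stops.

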